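Pack the parallels case flush and sweep it with the height gate

ROBOT

A 6-joint arm with a two-finger parallel gripper is mounted at the origin on the work surface; the furniture and walls round the work are solid. World frame = base frame: x ahead of the robot, y to its left, z up, the work surface at z = 0. Lengths are in m, angles in rad, forces in N, time in s.
With the tool pointing down it reaches from about 0.35 to 0.8 m from the base axis. Payload 7.3 kg.
Tool frame: the origin (TCP) lies between the finger pads; the fingertips stand 19 mm ahead of it and the grasp point (between the pads) is the TCP; z points along the fingers, y is the line along which they close (so a half turn about z gives the same grasp; the last joint's range is limited). The gripper opens to 85 mm and grips with 20 to 120 N. Pads are 22 mm wide; open, the fingers measure 114 mm over their backs; the gripper's body (76 mm by 85 mm) begins 54 mm behind the grasp point. The pads swing forward as they close: fully open they stand 13 mm farther back than shut.
Start: joints at [1.119, 0.342, 1.524, -0, 1.275, -0.146], TCP at [0.158, 0.501, 0.216] pointing down, gripper open.
Joint ranges: [-2.53, 2.53], [-0.77, 2.02], [0.04, 2.7], [-1, 4.14], [0.28, 2.66], [-3.11, 3.11]. Speed limits (rad/s): [2.57, 2.57, 3.14, 3.14, 3.14, 3.14].

INTERFACE

Orientations are given as a unit quaternion [x, y, z, w].
In Python, from plant import ctrl gives the robot as it stands. The module is installed in compiled form; this text tells all that it offers.
- The arm moves only by the shell command python3 -m inch 'ROWS' [OPENING] [FORCE]. ROWS is JSON, a list of rows, each an object of numbers: "x", "y", "z": the shift along the tool's x, y, z in mm; "spin": the turn about the tool's z in degrees. A call has 1 to 20 rows; each row is the pose to reach, as a shift and turn from the pose commanded when the call began, along the tool's axes at that moment; what a row does not reach only later rows make up. A row lasts 1/8 s, in which the tool goes at most 62.5 mm and 10.7 degrees, less where a joint would pass 70% of its speed; a pose out of reach is approached as far as the arm can. A call with a gripper value outside its range is refused whole. OPENING is the opening, from 0 (shut) to 1 (fully open), set as the call begins (- or left out, the last holds). The fingers move at their own pace and stop on an object; FORCE is the grip in N (left out, the last holds). Time passes only in rows, so rows that repeat a pose let the fingers close. It gives the time, the measured TCP pose, the force, the opening and the grip force at its end, in the units of the state.
- ctrl.get_state(): the state, without advancing time (a new reading comes with each control period).
- ctrl.grab_frame(name): name is "side" or "top"; returns the picture (420x560x3 uint8, red, green, blue); there is no depth.
- ctrl.camera_params(name): a dict with "fov_y" (degrees; the focal length in pixels is half the picture's height over the tangent of half this angle, whatever the lens; pixels are square), "cx", "cy" (the principal point, pixels), "D" ([k1, k2, p1, p2, k3] as OpenCV has them; the pictures are not rectified), "extrinsics" (4x4, takes a point from camera to world coordinates). Camera axes: x right, y down, z forward; pixel columns grow to the right and rows downward; lengths in m; the calibration is good to about 2 mm. A picture is of the moment at which its call begins. camera_params takes no time and is no camera call.
- ctrl.hand_in(): hands the job in; it is judged then, once.
The state is a dict: "time": time; "qpos": joint angles; "dq": joint speeds; "effort": joint torques, N m; "position": TCP position; "tool_rot": TCP orientation; "force": force on the tool from outside, world axes, zero at the start; "wrist_torque": the same for the moment, N m; "finger_gap": finger opening in m; "grasp_force": force on a finger pad.
Only numpy, scipy, OpenCV 4.12 (cv2) and the standard library are available. Lean on these libraries where they do the work, as an engineer would, in place of code of your own. Each camera call takes 0.05 s, during which the arm holds its last target. There are 200 camera calls.

TASK

Pack the aluminium case: lay the marker pen that now lies across its rim, the thick steel parallel and the thin steel parallel down flat inside it, lengthwise, so that nothing stands above the rim. Then check the packing by sliding the height gate by its black tab from its parked end over the rim all the way to the far end, without it catching on anything, and leave it there. Leave everything else on the bench where it is.

Things in the scene. Friction and masses are not known exactly. Their poses are not given: they have to be found in the camera images.
- case: open aluminium case on a grey base plate 136 x 244, fixed to the bench. Origin on the bench under its centre; x across, y along, z up. Inside 92 (x) by 150 (y), floor at z 6, rim at z 42, walls 4 thick, the long ones cut down to z 9 for fingers where y is -30 to 30. Lanes along y, formed only beyond y = -38 and 38; between, bare floor. Guide rails at x -60, 60, tops z 13
- deep_lane (a point): centre of the case's deep lane, on its floor (case x -30, y 0, z 6). The lane spans case x -46 to -14; a rib x -14 to -10, top z 16, bounds it. A 32 mm high part fits below the rim only on the floor. Axes as the case's
- middle_lane (a point): centre of the case's middle lane, on its floor (case x 2, y 0, z 6); the lane spans case x -10 to 14, between the rib and the raised ledges. Axes as the case's
- ledge_lane (a point): centre of the case's shallow lane at the height of its two raised ledges (case x 30, y 0, z 18); the ledges span case x 14 to 46 and y 38 to 75 and -38 to -75; between them the floor is bare at z 6. Axes as the case's
- gate (a joint): travel in m of the height gate, a steel bar bridging the case that slides along case +y: 0 parked beyond the -y end (starts at 0 to 0.012), stop at 0.194; over 0.18 is the far end. About 1 N of friction, damping 4 N s/m, stays where left. Its bar has its underside 1 mm above the rim (z 43 to 53), 16 thick along y, with legs at case x -61 and 61
- gate_grip (a point): point in the black grip tab on top of the gate's bar: the tab is 30 (case x) x 14 (case y), from z 53 to z 82; this point is on its centre line at z 70; axes as the case's; it moves with the gate (97 mm on the case's -y side at travel 0)
- thick_parallel: flat steel bar with a row of dark round holes in its sides, 24 (x) x 140 (y) x 32 high, origin at its very centre, y along its length; lies on the bench to the left or right of the case; about 0.3 to 0.55 kg
- thin_parallel: like the thick one but 24 (x) x 140 (y) x 20 high, origin at its very centre, y along its length; lies on the bench on the other side of the case; about 0.2 to 0.4 kg
- marker: black felt marker pen, 14 (x) x 133 (y) x 14 high (cap 16), origin under its middle, y along its length; starts lying across the case's two long walls on the rim, toward the case's +y end; about 30 g
- marker_mid (a point): the middle of the marker pen, 7 mm above its origin; axes as the pen's
- wash_bottle: white plastic wash bottle with red cap and bent spout, 205 high, body 69 in diameter centred 21 mm along its y from its origin under it, at the back; it must be left where it is
- parts_bin_1: open blue bin of small caps, 68 x 96 x 47 high, origin under its centre, at the back; it must be left where it is
- oil_bottle: small yellow oil bottle with red nozzle, 36 in diameter, 98 high, origin under its centre, at the back; it must be left where it is
- setting_master: stepped steel cylinder standing upright, 30 in diameter, 43 high, origin under its centre, at the left; it must be left where it is
- tape_roll: roll of brown tape lying flat, 66 in diameter, 18 high, origin under its centre, at the left; it must be left where it is
- plug_gauge: steel plug gauge lying down, 18 x 98 (along its y) x 16 high, origin under its centre; it must be left where it is
- calculator: black pocket calculator, 128 (along its x) x 68 x 14 high, origin under its centre; it must be left where it is
- caliper: vernier caliper lying flat, 79 x 240 (along its y) x 8 high, origin under its middle, at the right; it must be left where it is
Mind the look-alikes: they are no part of the job. Leave any purple look-alike of the thin_parallel alone.

How it is judged:
By the outcome, as a careful person would: the job done as asked, in the order asked, and still so for the second after the job is handed in, with the robot touching nothing.
It also fails if it takes over 72 s, if anything falls off the work surface, if the arm or the gripper's body presses on something with over 40 N, if the wrist force passes 120 N, or if a joint passes its speed limit or range.

## Working session

There is one attempt and no reset: what is moved stays moved. The work goes in short steps, Python scripts to look and compute and a shell command to move; the robot and the scene stay as the last step left them, time stands still between calls to the robot, and variables do not carry over. Pictures are saved under pics/ and viewed, at most 10 in all, crops included, and the job is handed in when it is done.

```bash
ls; mkdir -p pics; python3 - <<'E'
from plant import ctrl
import cv2,numpy as np
for n in("top","side"):
    f=ctrl.grab_frame(n);cv2.imwrite(f"pics/{n}0.png",f[:,:,::-1])
    p=ctrl.camera_params(n);print(n,p)
s=ctrl.get_state();print(s)
E
```

```text
pics
top {'fov_y': 49.65875222175497, 'cx': 290.6392240145516, 'cy': 208.35899732493033, 'D': array([-0.02670638,  0.        ,  0.        ,  0.        ,  0.        ]), 'extrinsics': array([[ 0.00324751, -0.99320143,  0.11636308,  0.36307595],
       [-0.99998725, -0.00277558,  0.0042175 , -0.14689671],
       [-0.00386585, -0.11637529, -0.99319779,  1.53994481],
       [ 0.        ,  0.        ,  0.        ,  1.        ]])}
side {'fov_y': 52.340635911287464, 'cx': 284.54678003013845, 'cy': 207.6608206938527, 'D': array([0.03103406, 0.        , 0.        , 0.        , 0.        ]), 'extrinsics': array([[-0.94010638, -0.19776993,  0.27764556,  0.20015072],
       [-0.3405807 ,  0.51075011, -0.78939161,  0.76660704],
       [ 0.01431042, -0.83667281, -0.54751605,  0.69876035],
       [ 0.        ,  0.        ,  0.        ,  1.        ]])}
{'time': 0.1, 'qpos': array([ 1.11901006e+00,  3.42670212e-01,  1.52492717e+00,  4.59239050e-06,
        1.27536452e+00, -1.45978415e-01]), 'dq': array([-7.11196496e-04, -1.83764658e-03, -3.52829115e-03, -5.69095791e-04,
        6.41565377e-05,  5.42226592e-04]), 'effort': array([ 1.11022531e-03, -4.34443116e+01, -2.46495527e+01, -1.65531865e-04,
        4.58743656e-03, -3.72688964e-05]), 'position': array([0.15786201, 0.50031682, 0.21528456]), 'tool_rot': array([ 1.52309442e-01,  9.88332619e-01, -6.53629114e-04, -2.03689160e-04]), 'force': array([-0.54524715, -0.45105204, -0.28131509]), 'wrist_torque': array([-0.05566729,  0.01030663,  0.02426634]), 'grasp_force': 0.0, 'finger_gap': 0.08536994598805972}
```

View pics/top0.png

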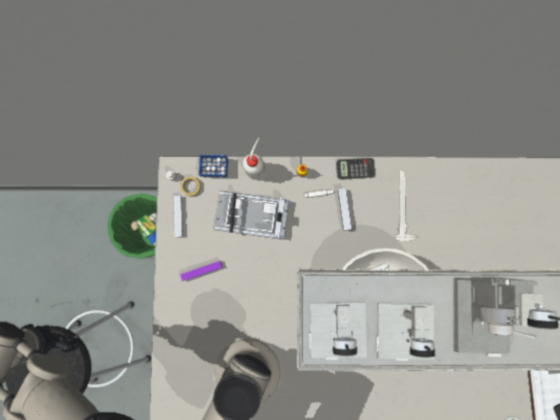

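View pics/side0.png

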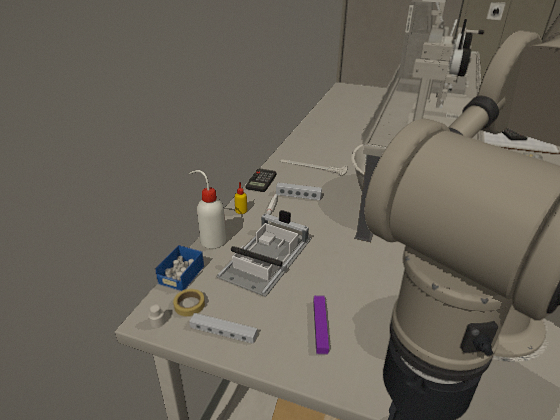

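The top view shows the case at (252,215) with the tab at (280,216) and the pen at (233,212). The parallels are at (178,216) and (345,209), and the purple decoy is at (202,271). I'll enlarge both views next.

```bash
cat > h.py <<'E'
import cv2,numpy as np
from plant import ctrl
def K(p):
    f=210/np.tan(np.radians(p['fov_y']/2));return np.array([[f,0,p['cx']],[0,f,p['cy']],[0,0,1]])
def ray(n,uv):
    p=ctrl.camera_params(n);E=p['extrinsics']
    q=cv2.undistortPoints(np.array(uv,float).reshape(-1,1,2),K(p),p['D']).reshape(-1,2)
    d=np.c_[q,np.ones(len(q))]@E[:3,:3].T
    return E[:3,3],d
def onz(n,uv,z):
    o,d=ray(n,uv);return o+d*((z-o[2])/d[:,2])[:,None]
def proj(n,P):
    p=ctrl.camera_params(n);T=np.linalg.inv(p['extrinsics'])
    return cv2.projectPoints(np.array(P,float).reshape(-1,1,3),cv2.Rodrigues(T[:3,:3])[0],T[:3,3],K(p),p['D'])[0].reshape(-1,2)
def tri(a,b):
    o1,d1=ray("top",a);o2,d2=ray("side",b);out=[]
    for u,v in zip(d1,d2):
        s=np.linalg.lstsq(np.c_[u,-v],o2-o1,rcond=None)[0];out.append((o1+u*s[0]+o2+v*s[1])/2)
    return np.array(out)
E
python3 - <<'E'
import cv2
t=cv2.imread('pics/top0.png');s=cv2.imread('pics/side0.png')
cv2.imwrite('pics/top0c.png',cv2.resize(t[160:260,165:365],None,fx=4,fy=4,interpolation=cv2.INTER_CUBIC))
cv2.imwrite('pics/side0c.png',cv2.resize(s[160:350,140:340],None,fx=3.1,fy=3.1,interpolation=cv2.INTER_CUBIC))
E
```

```text
(no output)
```

View pics/top0c.png

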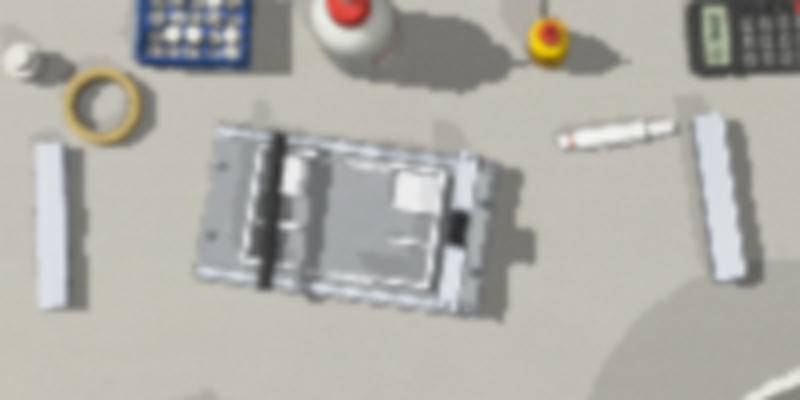

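View pics/side0c.png

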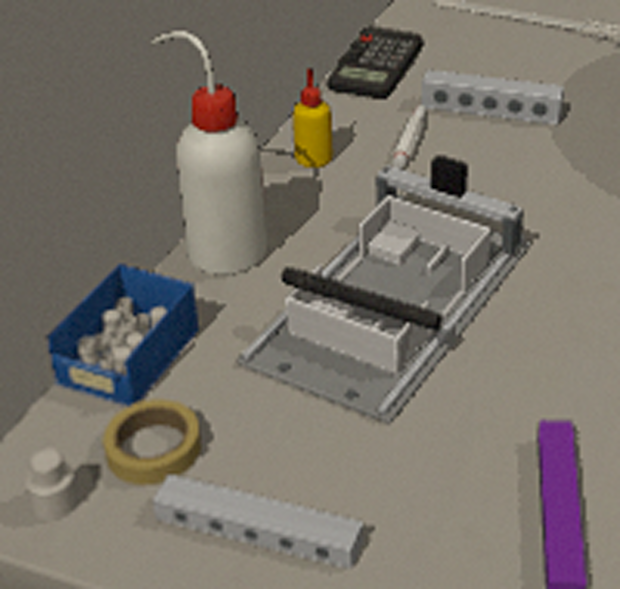

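The case's +y points to image left. The ledges are on the upper (case +x) side, and the deep lane is on the side nearer the robot. The pen lies across the case at top-crop x≈270, and the tab is at (459,228). Next I'll take measurements.

```bash
python3 - <<'E'
from h import *
t=cv2.imread('pics/top0.png');s=cv2.imread('pics/side0.png')
np.set_printoptions(precision=4,suppress=True,linewidth=200)
g=t.astype(int)
# parallels in the top view
for nm,(x0,y0,x1,y1) in dict(L=(168,190,190,242),R=(334,182,360,235)).items():
    c=cv2.resize(t[y0:y1,x0:x1],None,fx=8,fy=8,interpolation=cv2.INTER_CUBIC)
    m=((c[:,:,0].astype(int)-c[:,:,2]>-2)&(c.min(2)>150)).astype(np.uint8)
    n,lab,st,_=cv2.connectedComponentsWithStats(m);k=1+st[1:,4].argmax()
    cn=np.argwhere(lab==k)[:,::-1].astype(np.float32)
    r=cv2.minAreaRect(cn);b=(cv2.boxPoints(r)+.5)/8-.5+[x0,y0]
    for z in(.02,.032):
        w=onz("top",b,z);e=[np.linalg.norm(w[i]-w[i-1]) for i in range(4)]
        c0=w.mean(0);print(nm,z,c0,np.array(e),'corners',w[:,:2].ravel())
        pb=[];
        print('  side proj top',proj("side",w).ravel(),'bottom',proj("side",w-[0,0,z]).ravel())
# hand points for the case
f=lambda a:(np.array(a,float)+.5)/4-.5+[165,160]
print('pen ends z.05',onz("top",f([(279,134),(265,288)]),.05))
print('tab',onz("top",f([(459,228)]),.082))
for row in (175,190,205,220,230): 
    y=row; print(row,[int(v) for v in t[y,210:292].min(1)])
E
```

```text
L 0.02 [0.5156 0.2423 0.02  ] [0.1443 0.0271 0.1442 0.0268] corners [0.5873 0.2595 0.5879 0.2324 0.4438 0.2254 0.4432 0.2521]
  side proj top [186.5222 320.9656 193.0593 311.5725 257.6344 327.9487 252.5934 338.0261] bottom [187.5679 327.6606 194.0043 318.2147 257.8231 334.6529 252.8493 344.7772]
L 0.032 [0.5143 0.2393 0.032 ] [0.1432 0.0269 0.1431 0.0266] corners [0.5856 0.2563 0.5861 0.2294 0.4432 0.2224 0.4426 0.249 ]
  side proj top [187.4716 315.9748 193.9651 306.7321 258.3822 322.8694 253.3764 332.7835] bottom [189.1233 326.7565 195.4577 317.4273 258.6691 333.6673 253.7695 343.6586]
R 0.02 [ 0.5408 -0.3208  0.02  ] [0.1457 0.0308 0.1458 0.0305] corners [ 0.6109 -0.2964  0.6153 -0.327   0.4706 -0.3451  0.4664 -0.3149]
  side proj top [273.6314 189.5017 275.8348 184.6357 321.5405 190.4268 320.1789 195.4448] bottom [273.6296 195.0046 275.8154 190.0758 321.1444 195.9254 319.787  201.006 ]
R 0.032 [ 0.5394 -0.3195  0.032 ] [0.1445 0.0306 0.1446 0.0302] corners [ 0.609  -0.2953  0.6133 -0.3255  0.4698 -0.3435  0.4656 -0.3136]
  side proj top [274.0868 186.4532 276.2777 181.6526 321.90
[... 1543 characters left out ...]
, 54, 74, 96, 124, 154, 166, 168, 159, 131, 111, 108, 108, 121, 151, 163, 165, 163, 164, 164, 164, 164, 166, 168, 166, 166, 165, 164, 163, 169, 181, 190, 199, 212, 215, 209, 194, 179, 165, 167, 189, 206, 154, 105, 96, 82, 66, 54, 63, 107, 155, 170, 169, 155, 129, 112, 111, 114, 114, 111]
230 [183, 182, 182, 178, 172, 167, 161, 158, 157, 163, 169, 170, 171, 171, 173, 170, 170, 169, 158, 117, 80, 63, 86, 142, 177, 191, 201, 198, 170, 145, 126, 117, 121, 142, 154, 166, 172, 175, 173, 167, 170, 178, 180, 189, 192, 197, 203, 196, 172, 162, 174, 186, 205, 213, 208, 194, 182, 177, 173, 179, 189, 202, 160, 110, 126, 185, 215, 220, 221, 214, 168, 160, 167, 161, 147, 126, 116, 117, 115, 116, 115, 132]
```

```bash
python3 - <<'E'
import cv2
s=cv2.imread('pics/side0.png')
for u,a,b in((210,300,345),(235,305,350),(250,310,355),(285,175,210),(300,178,210),(315,178,210)):
    print(u,a,[int(v) for v in s[a:b,u].mean(1)])
a=cv2.resize(s[295:350,180:265],None,fx=9,fy=9,interpolation=cv2.INTER_CUBIC)[:,:390]
b=cv2.resize(s[295:350,180:265],None,fx=4.5,fy=4.5,interpolation=cv2.INTER_CUBIC)
c=cv2.resize(s[175:210,265:330],None,fx=7,fy=7,interpolation=cv2.INTER_CUBIC)
import numpy as np
o=np.zeros((500,500,3),np.uint8);o[:b.shape[0],:b.shape[1]]=b;o[250:250+c.shape[0],:c.shape[1]]=c
cv2.imwrite('pics/par.png',o)
E
```

```text
210 300 [134, 134, 135, 136, 134, 134, 132, 135, 133, 132, 134, 132, 135, 133, 135, 133, 132, 144, 154, 151, 153, 152, 153, 157, 155, 161, 151, 121, 100, 64, 65, 115, 140, 119, 119, 122, 130, 134, 130, 135, 135, 134, 133, 133, 134]
235 305 [135, 133, 135, 133, 134, 133, 134, 136, 134, 133, 133, 134, 135, 133, 135, 134, 135, 137, 146, 152, 150, 150, 153, 152, 154, 154, 154, 150, 141, 126, 131, 129, 127, 122, 120, 118, 118, 127, 134, 132, 134, 132, 134, 133, 133]
250 310 [135, 135, 134, 135, 133, 135, 134, 135, 135, 134, 133, 136, 135, 132, 133, 133, 136, 148, 152, 147, 150, 153, 154, 154, 154, 153, 145, 128, 124, 128, 127, 128, 123, 119, 125, 136, 133, 132, 135, 133, 135, 135, 134, 132, 135]
285 175 [130, 130, 130, 130, 130, 128, 128, 128, 142, 150, 150, 147, 146, 127, 126, 124, 126, 125, 124, 124, 110, 113, 116, 129, 132, 133, 132, 131, 131, 133, 134, 131, 134, 132, 133]
300 178 [130, 130, 131, 131, 128, 129, 127, 145, 153, 151, 148, 127, 127, 130, 108, 96, 107, 124, 126, 115, 113, 117, 130, 131, 132, 130, 132, 133, 132, 133, 130, 133]
315 178 [130, 130, 130, 131, 130, 130, 131, 133, 129, 151, 153, 154, 156, 124, 127, 98, 60, 58, 56, 123, 132, 110, 116, 131, 133, 132, 131, 133, 131, 133, 133, 132]
```

View pics/par.png

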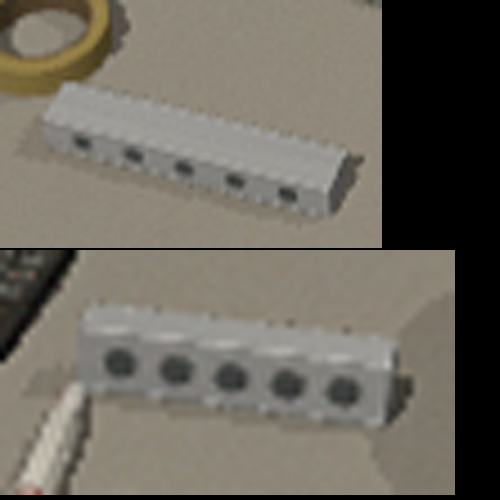

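The left bar has a low side face (thin parallel). The right one has a tall face with large holes (thick parallel). Next: the case pose from the rim peaks, cross-checked in the side view.

```bash
python3 - <<'E'
from h import *
np.set_printoptions(precision=4,suppress=True,linewidth=200)
t=cv2.imread('pics/top0.png').min(2).astype(float)
def pk(a,lo,hi):
    i=lo+int(a[lo:hi].argmax());l,c,r=a[i-1:i+2];return i+(l-r)/(2*(l-2*c+r)+1e-9),c
for u in(236,237,238,239,258,260,262,264,266,268):
    print(u,'lo',pk(t[:,u],222,236),'hi',pk(t[:,u],193,203))
A=[];B=[]
for v in range(203,229,2):
    A.append((pk(t[v],222,231)[0],v));B.append((pk(t[v],270,277)[0],v))
for nm,P in(('+y',A),('-y',B)):
    print(nm,onz("top",P,.042)[:,:2].T, np.array(P)[:,0])
f=lambda a:(np.array(a,float)+.5)/3.1-.5+[140,160]
print('side rim -y outer corners',onz("side",f([(392,199),(490,233)]),.042))
print('side rim +y outer corners',onz("side",f([(288,290),(405,337)]),.042))
print('side base +y corners',onz("side",f([(240,360),(390,418)]),.003), 'top',onz("top",(np.array([(213,125),(195,277)])+.5)/4-.5+[165,160],.005))
print('tab side top ',onz("side",f([(432,157),(468,163)]),.082))
g=lambda a:(np.array(a,float)+.5)/4.5-.5+[180,295]
q=lambda a:(np.array(a,float)+.5)/7-.5+[265,175]
print('thin',onz("side",g([(45,120),(65,85),(350,150),(330,190)]),.02))
print('thick',onz("side",q([(82,78),(92,55),(395,97),(385,130)]),.032))
print('thick bottom',onz("side",q([(80,137),(385,175)]),.0))
print('bottle',tri([(252.6,160)],f([(213,100)])),'spout',tri([(257,139)],f([(155,42)])))
E
```

```text
236 lo (np.float64(230.15217391304515), np.float64(201.0)) hi (np.float64(200.61111111118828), np.float64(195.0))
237 lo (np.float64(230.2222222222253), np.float64(198.0)) hi (np.float64(199.50000000125), np.float64(230.0))
238 lo (np.float64(235.83333333340278), np.float64(183.0)) hi (np.float64(201.50000000005), np.float64(235.0))
239 lo (np.float64(235.50000000003573), np.float64(183.0)) hi (np.float64(201.50000000003573), np.float64(230.0))
258 lo (np.float64(233.19047619047845), np.float64(205.0)) hi (np.float64(197.689189189185), np.float64(206.0))
260 lo (np.float64(233.5789473684155), np.float64(205.0)) hi (np.float64(201.5909090908998), np.float64(197.0))
262 lo (np.float64(229.89705882352865), np.float64(205.0)) hi (np.float64(201.16666666666882), np.float64(197.0))
264 lo (np.float64(229.87333333333248), np.float64(208.0)) hi (np.float64(200.87313432835725), np.float64(214.0))
266 lo (np.float64(234.2857142857177), np.float64(208.0)) hi (np.float64(201.2058823529442), np.float64(193.0))
268 lo (np.float64(234.70930232557802), np.float64(202.0)) hi (np.float64(199.500000000
[... 751 characters left out ...]
ide rim -y outer corners [[ 0.5521 -0.089   0.042 ]
 [ 0.4585 -0.0731  0.042 ]]
side rim +y outer corners [[0.5817 0.053  0.042 ]
 [0.4768 0.0717 0.042 ]]
side base +y corners [[0.6019 0.0999 0.003 ]
 [0.4709 0.1168 0.003 ]] top [[0.6025 0.109  0.005 ]
 [0.4721 0.1215 0.005 ]]
tab side top  [[ 0.5221 -0.1055  0.082 ]
 [ 0.4908 -0.1079  0.082 ]]
thin [[0.581  0.258  0.02  ]
 [0.5832 0.2364 0.02  ]
 [0.4443 0.2255 0.02  ]
 [0.4437 0.2492 0.02  ]]
thick [[ 0.6043 -0.3019  0.032 ]
 [ 0.6074 -0.3226  0.032 ]
 [ 0.4707 -0.3364  0.032 ]
 [ 0.4671 -0.3079  0.032 ]]
thick bottom [[ 0.6059 -0.304   0.    ]
 [ 0.4693 -0.3226  0.    ]]
bottle [[ 0.6774 -0.0218  0.1511]] spout [[ 0.7353 -0.0375  0.184 ]]
```

```bash
cat >> h.py <<'E'
from scipy.spatial.transform import Rotation as Ro
def goto(x,y,z,phi):
    "shift (mm, tool axes) and spin (deg) to world pose; phi = world angle of tool y, deg (mod 180)"
    s=ctrl.get_state();R=Ro.from_quat(s['tool_rot']).as_matrix();d=R.T@(np.array([x,y,z])-s['position'])*1000
    p0=np.degrees(np.arctan2(R[1,1],R[0,1]));sp=(p0-phi+90)%180-90
    print('t',round(s['time'],2),'pos',s['position'].round(4),'phi',p0.round(2),'q6',s['qpos'][5].round(2),'tilt',R[:,2].round(4),'-> shift',d.round(1),'spin',round(sp,1),'alt',round(sp-180*np.sign(sp),1),'gap',round(s['finger_gap'],4))
E
python3 -c "
from h import *
goto(.524,.051,.13,85.9)"
```

```text
t 0.1 pos [0.1579 0.5003 0.2153] phi 72.48 q6 -0.15 tilt [-6.0e-04 -1.2e-03 -1.0e+00] -> shift [-484.4 -318.1   85.6] spin -13.4 alt 166.6 gap 0.0854
```

```bash
python3 -m inch '[{"x":-160,"y":-106,"z":0,"spin":-4},{"x":-160,"y":-106,"z":0,"spin":-4},{"x":-160,"y":-106,"z":0,"spin":-4},{"x":-320,"y":-212,"z":30,"spin":-10},{"x":-320,"y":-212,"z":30,"spin":-10},{"x":-320,"y":-212,"z":30,"spin":-10},{"x":-484,"y":-318,"z":85,"spin":-13.4},{"x":-484,"y":-318,"z":85,"spin":-13.4},{"x":-484,"y":-318,"z":85,"spin":-13.4},{"x":-484,"y":-318,"z":85,"spin":-13.4},{"x":-484,"y":-318,"z":85,"spin":-13.4},{"x":-484,"y":-318,"z":85,"spin":-13.4}]' 0.6 30; python3 - <<'E'
from h import *
goto(.524,.051,.061,85.9)
for n in("top","side"):cv2.imwrite(f"pics/{n}1.png",ctrl.grab_frame(n)[:,:,::-1])
t=cv2.imread('pics/top1.png');s=cv2.imread('pics/side1.png')
o=np.zeros((600,800,3),np.uint8);a=cv2.resize(t[165:255,195:300],(420,360),interpolation=cv2.INTER_CUBIC);b=cv2.resize(s[170:320,190:330],(374,400),interpolation=cv2.INTER_CUBIC)
o[:360,:420]=a;o[:400,422:796]=b;cv2.imwrite('pics/c1.png',o)
E
```

```text
time: 1.6
position: [0.523, 0.0528, 0.1311]
tool_rot: [0.036, 0.999, 0.0, -0.0]
force: [-0.4, 0.5, 0.9]
finger_gap: 0.0514
grasp_force: 0.0
t 1.6 pos [0.523  0.0528 0.1311] phi 85.92 q6 -1.55 tilt [-6.e-04  6.e-04 -1.e+00] -> shift [-1.1 -1.8 70.1] spin 0.0 alt -180.0 gap 0.0514
```

View pics/c1.png

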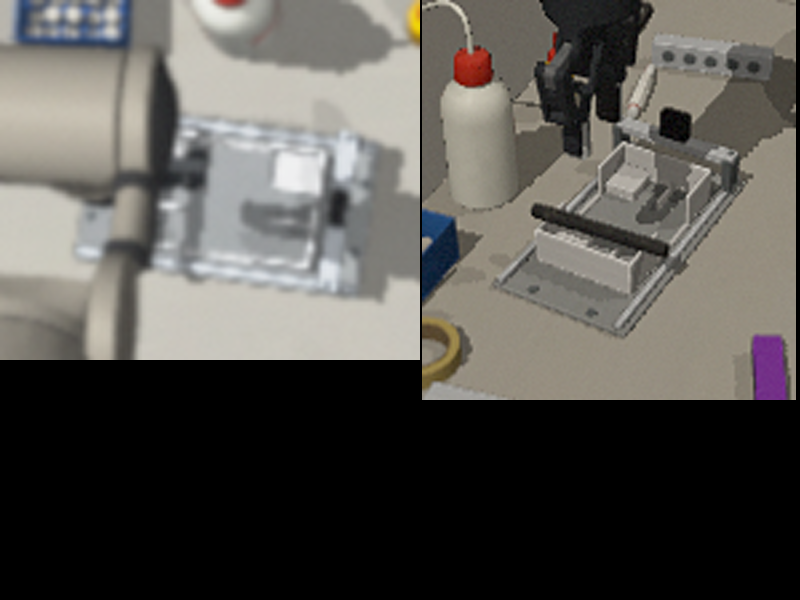

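```bash
python3 - <<'E'
from h import *
for dz in(.019,.012):print(proj("side",[[.523,.0528,.131-dz],[.523,.0528+.032,.131-dz],[.523,.0528-.032,.131-dz],[.588,.0465,.05],[.46,.0557,.05]]).round(1).tolist())
f=lambda a:np.array(a,float)*.375+[190-422*.375,170]
print(f([(535,208),(665,249)]),onz("side",f([(535,208),(665,249)]),.05))
E
```

```text
[[254.4, 235.1], [248.6, 243.2], [259.8, 227.4], [231.2, 248.4], [279.6, 263.2]]
[[254.3, 232.6], [248.5, 240.7], [259.7, 225.0], [231.2, 248.4], [279.6, 263.2]]
[[232.375 248.   ]
 [281.125 263.375]] [[0.58607122 0.04402403 0.05      ]
 [0.45643061 0.05515279 0.05      ]]
```

```bash
python3 - <<'E'
import cv2
s=cv2.imread('pics/side1.png').mean(2).astype(int)
s0=cv2.imread('pics/side0.png').mean(2).astype(int)
for v in range(200,246,2):print(v,' '.join(f'{a:3d}' for a in s[v,236:270]))
E
```

```text
200  62  61  64  45  33  30  27  21  22  20  52  61  74  74 122 146  74  44  30  28  15  23  23  23  20  21  14  15   9  76 135 139 137 136
202  69  65  62  59  33  33  31  21  20  16  26  11  21  44  35  39  41  46  28  18  20  19  20  27  17  18  34  48  75 143 139 139 126 116
204  27  34  42  26  25  30  35  26  24  23  22  37  22  17  49  44  40  40  19  16  17  16  21  18  21  23  19   5  81 137 138 138 116 162
206  30  31  30  33  28  29  28  25   9  20  21  73  85  42  20  20  11  47 146  36  12  23  23  23  17  18  18  12  81 142 139 116 143 192
208  29  35  30  33  30  35  29  30  16  21  23  51  87  24  21  23  15 112 151  31  33  21  17  21  13  20  16  13  82 142 118 149 165 166
210  24  13  22  18  23  27  30  29  20  27  17  20  37  25  24  20   9 116 150  31  24  21  23  19  18  13  19  11  83 123 120 138 182 181
212  28  18  44  50  49  48  50  26  32  19  20  23  19  25  22  20  47 145 146  29  11  31  35  23  25  21  14  17  82 126 136 155 155 157
214  25  28  43  41  38  49  46  41  31  29  24  21  27  22  15  15  79 142 140 137  52  12  15   9  14  14   8  10  77 
[... 1419 characters left out ...]

236 137 136 136 136 136 137 136 138 138 138 139 139 138 139 140 139 136 138 127 124 153  94  90  94 110 170 175 175 171 169 169 171 154 150
238 136 138 135 137 137 134 136 136 136 136 138 139 135 135 139 123 126 140 152  94 157  93  80 181 172 175 173 171 170 173 171 171 172 173
240 137 136 136 136 137 136 135 137 139 138 137 137 138 137 103 154 152 101  70  57 151  93  76 148 149 149 141 163 174 186 169 172 175 175
242 136 137 135 137 135 137 134 139 137 137 137 124 107 152 155 109  71  93 102 128 158  86 101 125 118 136 144 142 144 138 149 151 147 109
244 136 137 137 138 137 136 136 139 136 139 103 169 172 128  92  71 120 138 176 150  92 125 120 120 105 105 108 106 117 121 135 165 153 102
```

```bash
python3 - <<'E'
from h import *
print(proj("top",[[.523,.0528-.033,.118],[.523,.0528-.033,.15],[.523,.0528-.04,.118],[.523,.0528-.04,.15],[.523,.0528,.2],[.5605,.0528,.185],[.4855,.0528,.185]]).round(1).tolist())
t=cv2.imread('pics/top1.png').mean(2).astype(int)
for v in range(196,218):print(v,' '.join(f'{a:3d}' for a in t[v,222:256]))
E
```

```text
[[239.7, 210.3], [238.5, 209.2], [241.9, 210.3], [240.8, 209.2], [225.5, 207.2], [226.4, 195.5], [226.0, 220.2]]
196 177 149 129 163 183 188 189 187 176 132  83  55  50  47  44  43  51  95 147 173 169 167 170 188 198 204 214 219 219 211 201 190 180 179
197 175 147 128 161 182 185 186 184 173 132  83  56  49  47  44  42  63 113 159 186 185 172 145 143 151 168 192 209 216 215 211 205 205 213
198 172 145 126 158 179 182 183 182 171 130  82  54  48  47  44  43  73 131 178 210 217 204 152 122 124 142 170 180 180 173 167 169 178 194
199 171 142 124 157 177 180 180 177 167 128  81  54  48  46  46  45  85 141 159 165 162 151 128 130 135 149 170 170 171 177 179 179 178 182
200 167 138 122 155 172 176 176 174 164 125  80  53  47  44  45  46 100 165 170 156 128 112 116 130 138 146 162 170 173 188 199 202 198 202
201 163 138 120 153 170 173 173 172 160 123  79  53  48  45  47  52 116 185 183 160 121 102 101 110 115 130 158 176 174 174 189 202 209 218
202 161 135 120 151 168 171 171 169 159 123  77  52  45  48  44  63 134 204 190 147 103  79  75  78  91 123 160 175 176 173 177 184 187 193
203 157
[... 1392 characters left out ...]

213  86  95 130 153 161 159 149 133 111  86  65  50  62  89 100 117 153 172 171 157 127 110 108 117 139 164 174 174 175 174 174 173 174 174
214  71  94 138 160 165 159 148 133 113  92  68  56  72 103 116 132 162 176 175 165 135 117 113 126 154 170 173 174 173 173 172 173 174 172
215  64  97 142 161 164 157 146 130 112  92  67  61  96 147 171 183 191 185 174 158 130 115 114 128 159 173 173 173 174 173 173 173 170 159
216 103 120 149 163 162 156 145 128 109  88  68  63 111 176 211 221 219 194 165 139 120 113 114 127 159 172 175 174 173 173 172 171 166 141
217 152 150 159 164 162 154 142 125 105  85  68  61  91 135 161 184 186 168 147 126 115 114 114 127 159 173 174 175 173 172 172 171 162 134
```

```bash
python3 -m inch '[{"x":-1,"y":-2,"z":20},{"x":-1,"y":-2,"z":30},{"x":-1,"y":-2,"z":30},{"x":-1,"y":-2,"z":30}]'; python3 - <<'E'
from h import *
goto(.524,.051,.061,85.9)
cv2.imwrite("pics/side2.png",ctrl.grab_frame("side")[:,:,::-1])
s=cv2.imread('pics/side2.png')
cv2.imwrite('pics/c2.png',cv2.resize(s[170:270,210:310],None,fx=6,fy=6,interpolation=cv2.INTER_CUBIC))
print(proj("side",[[.523,.051,.1-.013],[.523,.051+.032,.1-.013],[.523,.051-.032,.1-.013]]).round(1).tolist())
E
```

```text
t 1.7 pos [0.5232 0.0531 0.1315] phi 85.98 q6 -1.55 tilt [ 4.e-04  3.e-04 -1.e+00] -> shift [-0.9 -2.1 70.5] spin 0.1 alt -179.9 gap 0.0507
[[254.9, 243.3], [249.3, 251.5], [260.3, 235.5]]schema error: expected keys x, y, z, spin
```

View pics/c2.png

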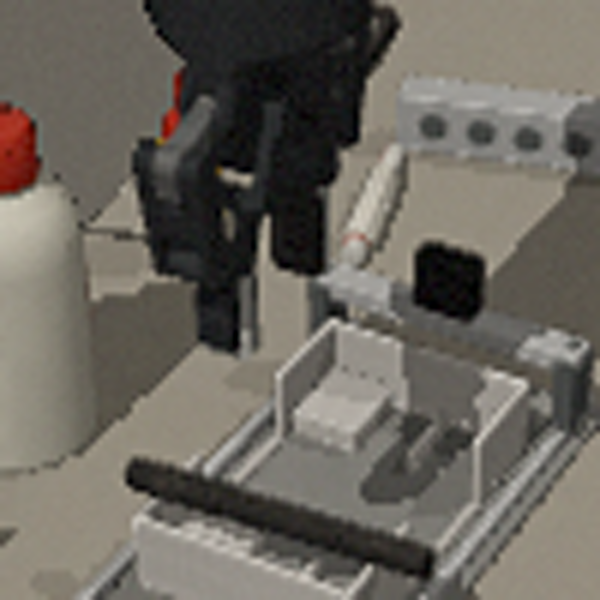

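```bash
python3 - <<'E'
from h import *
for z in(.11,.12,.13,.14,.15):print(z,onz("side",[(246.7,228.3),(260,215),(251.5,228)],z)[:,:2].round(4).tolist(), )
E
python3 -m inch '[{"x":-1,"y":-2,"z":20,"spin":0},{"x":-1,"y":-2,"z":30,"spin":0},{"x":-1,"y":-2,"z":30,"spin":0},{"x":-1,"y":-2,"z":30,"spin":0}]'; python3 - <<'E'
from h import *
goto(.524,.051,.061,85.9)
cv2.imwrite("pics/side2.png",ctrl.grab_frame("side")[:,:,::-1])
s=cv2.imread('pics/side2.png').mean(2).astype(int)
for v in range(216,262,2):print(v,' '.join(f'{a:3d}' for a in s[v,236:270]))
E
```

```text
0.11 [[0.5512, 0.0326], [0.5436, -0.0297], [0.5413, 0.0274]]
0.12 [[0.5453, 0.045], [0.5378, -0.0162], [0.5355, 0.04]]
0.13 [[0.5393, 0.0575], [0.5319, -0.0026], [0.5297, 0.0525]]
0.14 [[0.5333, 0.07], [0.5261, 0.0109], [0.5239, 0.0651]]
0.15 [[0.5274, 0.0824], [0.5203, 0.0244], [0.5181, 0.0777]]
time: 2.25
position: [0.525, 0.0499, 0.1015]
tool_rot: [0.036, 0.999, 0.0, 0.0]
force: [0.3, 0.2, -0.1]
finger_gap: 0.0513
grasp_force: 0.0
t 2.25 pos [0.525  0.0499 0.1015] phi 85.9 q6 -1.55 tilt [ 9.e-04  1.e-04 -1.e+00] -> shift [ 1.1  1.  40.5] spin 0.0 alt -180.0 gap 0.0513
216  26  34  39  40  45  26  24  28  24  22  17  85 145  57  22  26  24  20  78  21  16  18  12  21  18  17  19   6  81 165 162 160 159 159
218  30  33  35  28  29  34  28  32  22  22  19  58 153  66  21  17  16  42 152  53  28  15  12  17  13  14  18  12  84 133 139 135 138 157
220  28  19  28  31  28  32  27  30  30  19  22   9 134  35  28  22   8 114 150  58  27  13  16  18  28  15  23   9  88  55  59  89 131 128
222  31  24  21  24  32  24  27  24  28  21  25  26  11  16  20  25  15 142 146  54   9  29  28  33  1
[... 1997 characters left out ...]

252  35  29  35  37  38  37  41  43  27  46  42  41  39  42  47  58  65  73 111 105 127 127 125 126 120 122 119 120 121 123 127  85  73  70
254  81  91  94  93  73  31  35  23  30  36  35  39  35  36  37  39  45  44  38  44  44  46  55  76  70 105 126 124 125 125  72  71  73  72
256  62  92  89  91  93  96 103 106 104 107  83  76  55  30  23  25  28  31  46  33  41  45  39  44  53  44  42  40  59  41  47  65  58  72
258 155 165 180 195 169 166 176 177 166 169 172 108 111 107 108 123  96  50  54  26  18  31  31  37  39  37  37  43  42  45  47  45  42  43
260 144 142 142 143 148 150 155 168 190 185 146 153 174 169 172 175 118  96  73  78  74  75  68  71  55  33  24  27  24  36  29  30  39  46
```

```bash
python3 -m inch '[{"x":0,"y":0,"z":20,"spin":0},{"x":1,"y":1,"z":40,"spin":0},{"x":1,"y":1,"z":40,"spin":0},{"x":1,"y":1,"z":40,"spin":0}]'; python3 - <<'E'
from h import *
goto(.524,.051,.061,85.9)
cv2.imwrite("pics/side3.png",ctrl.grab_frame("side")[:,:,::-1])
cv2.imwrite("pics/top3.png",ctrl.grab_frame("top")[:,:,::-1])
s=cv2.imread('pics/side3.png')
t=cv2.imread('pics/top3.png')
o=np.zeros((560,800,3),np.uint8)
o[:480,:480]=cv2.resize(s[190:290,220:320],(480,480),interpolation=cv2.INTER_CUBIC)
o[:320,480:]=cv2.resize(t[170:250,210:290],(320,320),interpolation=cv2.INTER_CUBIC)
cv2.imwrite('pics/c3.png',o)
print(proj("side",[[.524,.051+.035,.042],[.524,.051-.035,.042],[.524,.051+.035,.048],[.524,.051+.035,.08]]).round(1).tolist())
E
```

```text
time: 2.8
position: [0.5245, 0.0507, 0.0618]
tool_rot: [0.036, 0.999, 0.0, 0.001]
force: [0.2, -0.4, -0.2]
finger_gap: 0.0513
grasp_force: 0.0
t 2.8 pos [0.5245 0.0507 0.0618] phi 85.88 q6 -1.55 tilt [ 0.0015  0.     -1.    ] -> shift [0.5 0.3 0.8] spin -0.0 alt 180.0 gap 0.0513
[[249.0, 267.4], [260.7, 249.5], [248.9, 265.4], [248.5, 254.6]]
```

View pics/c3.png

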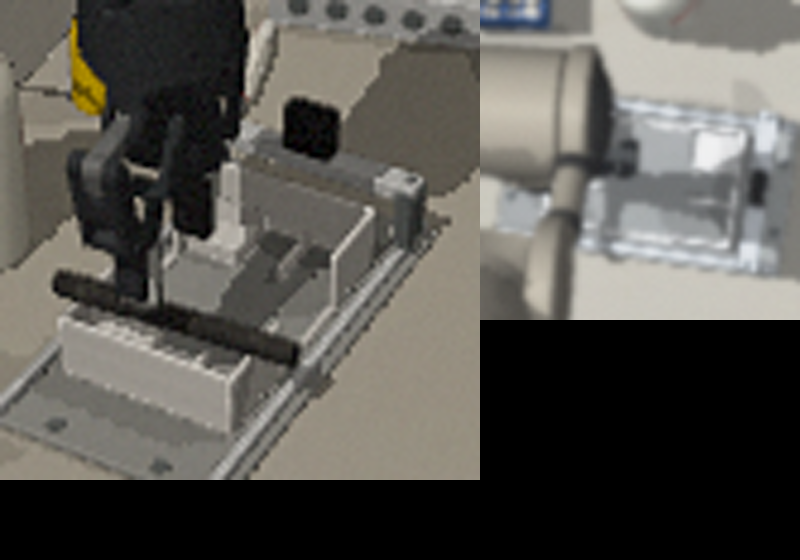

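The near fingertip ends at about (247,252), just above the pen, and the far one at (262,240). So the fingertips look higher than stated. A gentle close is a harmless test.

```bash
python3 -m inch '[{"x":0,"y":0,"z":0,"spin":0},{"x":0,"y":0,"z":0,"spin":0},{"x":0,"y":0,"z":0,"spin":0},{"x":0,"y":0,"z":0,"spin":0}]' 0 20
```

```text
time: 3.4
position: [0.5238, 0.0507, 0.0609]
tool_rot: [0.036, 0.999, 0.0, 0.0]
force: [0.7, 0.3, 0.6]
finger_gap: -0.0005
grasp_force: 0.0
```

```bash
python3 - <<'E'
from h import *
cv2.imwrite("pics/side4.png",ctrl.grab_frame("side")[:,:,::-1])
cv2.imwrite("pics/top4.png",ctrl.grab_frame("top")[:,:,::-1])
s=cv2.imread('pics/side4.png').mean(2).astype(int)
for v in range(230,264,2):print(v,' '.join(f'{a:3d}' for a in s[v,240:270]))
print(proj("side",[[.524,.051,z] for z in(.042,.056,.07,.084)]).round(1).tolist())
t=cv2.imread('pics/top4.png').mean(2).astype(int)
for v in range(200,216):print(v,' '.join(f'{a:3d}' for a in t[v,226:258]))
E
```

```text
230  74  80  74  42  44  39  33  30  18  24  20  31  25  24  31  32  30  29  19  20  20  24  98  87  77  77 146 143 144 146
232  18  33  42  35  23  20  22  17  14  29  15  25  18  21  14  30  24  21  18   9  17  72  98  75 111 153 155 151 141 145
234 142  46  14  15  29  19   6  19  24  19  22  24  30  24  19  22  20  46  19  78  84  95  73 152 156 155 157 153 157 161
236 139 140 138  77  45  16  18  10   8  17  23  22  25  21  25  17  18  12  66  47 106 170 177 177 172 169 172 172 154 155
238 139 138 139 139 140 137 139 138 138  63  25  22  27  18  20  17  72  86  67  43 135 178 175 174 173 174 173 171 172 176
240 138 136 137 137 138 138 139 139 144  90  21  17  26  25  18  20  68  85  86  44 120 153 142 166 174 186 171 174 173 177
242 136 137 137 137 139 140 138 127 113 104  36  23  23  22  24  12  53  84  87  45 105 140 146 143 144 141 148 151 151 111
244 139 138 139 137 138 140 103 171 176  88  33  24  26  35  31  24  46  85  86  30  87 106 109 108 120 122 136 165 154 102
246 139 142 177 121 109 169 174 134  91  83  46  25  21  30  32   6  56 138  81  58 121 125 126 123 118 119 
[... 2484 characters left out ...]
 150 170 175 177 174 174 175 175 175 175
211 115 107  89  84  91  99  98  88  75  62  50  43  38  38  44  59  63  56  51  55  62  96 150 170 173 174 174 173 174 173 174 174
212 105  97  90 108 124 135 132 115  94  77  59  46  43  42  49  62  62  51  46  49  59  94 141 157 161 159 162 170 172 173 172 172
213  93  88  98 132 146 149 142 129 109  88  70  59  62  71  80  85  78  68  71  74  93 110 123 128 128 127 134 151 158 159 159 159
214  87  85 105 139 152 151 141 128 111  93  74  76 105 122 129 128 110  99 101 108 134 147 130 117 114 114 117 123 127 127 128 128
215  89  91 118 144 153 150 140 126 108  90  84 118 162 172 165 150 127 115 113 124 155 161 135 117 113 113 113 113 113 114 114 114
```

Shut, the tip shows at (254.5,248), so it sits about 30 mm higher than the stated geometry says. I'll reopen partway and go lower, watching the force.

```bash
python3 -m inch '[{"x":0,"y":0,"z":0,"spin":0},{"x":0,"y":0,"z":0,"spin":0},{"x":0,"y":0,"z":10,"spin":0},{"x":0,"y":0,"z":20,"spin":0},{"x":0,"y":0,"z":20,"spin":0}]' 0.38 20 && python3 -m inch '[{"x":0,"y":0,"z":5,"spin":0},{"x":0,"y":0,"z":9,"spin":0},{"x":0,"y":0,"z":9,"spin":0}]'; python3 -m inch '[{"x":0,"y":0,"z":0,"spin":0},{"x":0,"y":0,"z":0,"spin":0},{"x":0,"y":0,"z":0,"spin":0}]' 0 20
```

```text
time: 4.12
position: [0.5229, 0.0508, 0.0396]
tool_rot: [0.036, 0.999, 0.0, -0.001]
force: [0.2, 0.2, -0.7]
finger_gap: 0.0323
grasp_force: 0.0
time: 4.5
position: [0.5236, 0.0507, 0.0316]
tool_rot: [0.036, 0.999, 0.0, -0.0]
force: [0.3, -0.0, 0.7]
finger_gap: 0.0322
grasp_force: 0.0
time: 4.88
position: [0.524, 0.0507, 0.0321]
tool_rot: [0.036, 0.999, 0.0, 0.0]
force: [-0.5, 0.2, 0.8]
finger_gap: 0.0133
grasp_force: 24.2
```

The pen is gripped (gap 13.3 mm). Now I'll lift it, turn it lengthwise and hover over the middle lane.

```bash
python3 -m inch '[{"x":0,"y":0,"z":-30,"spin":0},{"x":0,"y":0,"z":-70,"spin":0},{"x":0,"y":0,"z":-70,"spin":10},{"x":0,"y":-20,"z":-70,"spin":20},{"x":0,"y":-40,"z":-70,"spin":30},{"x":0,"y":-56,"z":-70,"spin":40},{"x":0,"y":-56,"z":-70,"spin":50},{"x":0,"y":-56,"z":-70,"spin":60},{"x":0,"y":-56,"z":-70,"spin":70},{"x":0,"y":-56,"z":-70,"spin":80},{"x":0,"y":-56,"z":-70,"spin":90},{"x":0,"y":-56,"z":-70,"spin":93.4},{"x":0,"y":-56,"z":-70,"spin":93.4},{"x":0,"y":-56,"z":-70,"spin":93.4}]'; python3 - <<'E'
from h import *
goto(.522,-.006,.032,-7.5)
for n in("side","top"):cv2.imwrite(f"pics/{n}5.png",ctrl.grab_frame(n)[:,:,::-1])
s=cv2.imread('pics/side5.png');t=cv2.imread('pics/top5.png')
o=np.zeros((600,800,3),np.uint8)
o[:,:520]=cv2.resize(s[190:310,220:324],(520,600),interpolation=cv2.INTER_CUBIC)
o[:320,520:]=cv2.resize(t[175:255,215:285],(280,320),interpolation=cv2.INTER_CUBIC)
cv2.imwrite('pics/c5.png',o)
E
```

```text
time: 6.62
position: [0.5197, -0.0051, 0.1019]
tool_rot: [0.752, 0.66, 0.0, -0.0]
force: [-0.8, 0.6, -0.4]
finger_gap: 0.0134
grasp_force: 24.1
t 6.62 pos [ 0.5197 -0.0051  0.1019] phi -7.45 q6 -0.03 tilt [-0.e+00  1.e-04 -1.e+00] -> shift [-0.6  2.4 69.9] spin 0.1 alt -179.9 gap 0.0134
```

View pics/c5.png

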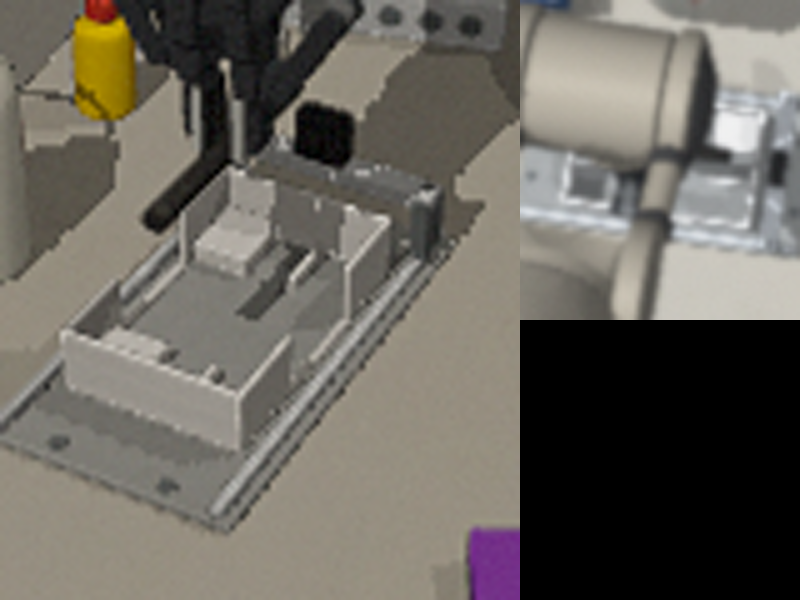

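The side view shows the open case. Outer rim corners in the crop are (63,335), (238,395), (232,168) and (388,220), and the pen hovers lengthwise with its near end at about (160,215).

```bash
python3 - <<'E'
from h import *
np.set_printoptions(precision=4,suppress=True)
c=(np.array([(63,334),(240,395),(232,168),(390,220)],float)+.5)/5-.5+[220,190]
w=onz("side",c,.042)[:,:2];print(w)
L=np.array([(50,79),(-50,79),(50,-79),(-50,-79)])/1000
mc=w.mean(0);U,S,V=np.linalg.svd((w-mc).T@L);R=U@V
print('side: origin',mc,'yaw',np.degrees(np.arctan2(R[1,0],R[0,0])),'res mm',((w-mc-L@R.T)*1000).round(1).tolist())
# pen near end: hover bottom z ~.112, centre .119
print('pen near end',onz("side",(np.array([(160,213)])+.5)/5-.5+[220,190],.119))
# top0: end walls and base
t=cv2.imread('pics/top0.png')
# predicted top px for this pose
P=np.c_[(L@R.T+mc),np.full(4,.042)];print('top crop px',(proj("top",P)+.5-[165,160])*4-.5)
E
```

```text
[[ 0.5773  0.0641]
 [ 0.4823  0.0746]
 [ 0.5535 -0.0916]
 [ 0.4604 -0.0779]]
side: origin [ 0.5184 -0.0077] yaw -8.131776415180122 res mm [[-1.8, 0.7], [2.3, -3.0], [-3.2, 1.4], [2.7, 0.9]]
pen near end [[0.5293 0.0536 0.119 ]]
top crop px [[259.7298 146.065 ]
 [240.4192 264.3953]
 [446.9815 173.136 ]
 [429.0326 291.9849]]
```

```bash
python3 -m inch '[{"x":0,"y":2,"z":40,"spin":0.6},{"x":0,"y":2,"z":70,"spin":0.6},{"x":0,"y":2,"z":95,"spin":0.6},{"x":0,"y":2,"z":95,"spin":0.6}]'; python3 -c "
from h import *
goto(.5215,-.005,-.002,-8)"
```

```text
time: 7.22
position: [0.5204, -0.0052, 0.0054]
tool_rot: [0.755, 0.655, -0.001, -0.002]
force: [0.6, 0.1, -0.4]
finger_gap: 0.0136
grasp_force: 24.1
t 7.22 pos [ 0.5204 -0.0052  0.0054] phi -8.1 q6 -0.02 tilt [-3.9e-03  7.0e-04 -1.0e+00] -> shift [0.4 1.1 7.4] spin -0.1 alt 179.9 gap 0.0136
```

```bash
python3 -m inch '[{"x":0,"y":1,"z":4,"spin":0},{"x":0,"y":1,"z":8,"spin":0},{"x":0,"y":1,"z":8,"spin":0},{"x":0,"y":1,"z":8,"spin":0}]'; python3 -c "
from h import *
goto(.5215,-.005,-.002,-8)"
```

```text
time: 7.72
position: [0.5229, -0.0056, -0.0007]
tool_rot: [0.755, 0.655, 0.0, 0.0]
force: [-0.7, -0.0, -0.7]
finger_gap: 0.0135
grasp_force: 24.1
t 7.72 pos [ 0.5229 -0.0056 -0.0007] phi -8.12 q6 -0.02 tilt [ 7.e-04 -0.e+00 -1.e+00] -> shift [ 0.3 -1.5  1.3] spin -0.1 alt 179.9 gap 0.0135
```

```bash
python3 -m inch '[{"x":0,"y":-1,"z":2,"spin":0},{"x":0,"y":-1,"z":2,"spin":0}]'; python3 -m inch '[{"x":0,"y":0,"z":0,"spin":0},{"x":0,"y":0,"z":0,"spin":0},{"x":0,"y":0,"z":-30,"spin":0},{"x":0,"y":0,"z":-80,"spin":0},{"x":0,"y":0,"z":-120,"spin":0},{"x":0,"y":0,"z":-120,"spin":0}]' 0.35 20;  python3 -c "
from h import *
goto(.5405,-.3205,.12,-7.3)"
```

```text
time: 7.98
position: [0.5216, -0.0054, -0.0032]
tool_rot: [0.755, 0.655, -0.0, -0.0]
force: [0.1, 0.4, -1.1]
finger_gap: 0.0133
grasp_force: 24.1
time: 8.72
position: [0.5238, -0.0057, 0.1201]
tool_rot: [0.755, 0.655, 0.002, 0.003]
force: [-0.4, 0.8, 0.8]
finger_gap: 0.0299
grasp_force: 0.0
t 8.72 pos [ 0.5238 -0.0057  0.1201] phi -8.12 q6 -0.02 tilt [ 0.0069 -0.001  -1.    ] -> shift [-309.3   61.     0.5] spin -0.8 alt 179.2 gap 0.0299
```

```bash
python3 -m inch '[{"x":-50,"y":10,"z":0,"spin":10},{"x":-100,"y":20,"z":0,"spin":20},{"x":-150,"y":30,"z":0,"spin":30},{"x":-200,"y":40,"z":0,"spin":40},{"x":-250,"y":50,"z":0,"spin":50},{"x":-290,"y":57,"z":0,"spin":60},{"x":-308,"y":60,"z":0,"spin":70},{"x":-308,"y":60,"z":0,"spin":74.6},{"x":-308,"y":60,"z":0,"spin":74.6},{"x":-308,"y":60,"z":30,"spin":74.6},{"x":-308,"y":60,"z":60,"spin":74.6},{"x":-308,"y":60,"z":60,"spin":74.6}]' 0.6 60; python3 - <<'E'
from h import *
goto(.5395,-.319,.004,97.3)
for n in("side","top"):cv2.imwrite(f"pics/{n}6.png",ctrl.grab_frame(n)[:,:,::-1])
# pen check: dark mask inside the case, side view
s=cv2.imread('pics/side6.png').max(2);m=np.zeros_like(s);m[210:290,225:310]=(s[210:290,225:310]<60)
n,lab,st,ce=cv2.connectedComponentsWithStats(m)
for i in range(1,n):
    if st[i,4]>15:print(st[i],ce[i])
    if st[i,4]>60:
        p=np.argwhere(lab==i)[:,::-1].astype(np.float32);b=cv2.boxPoints(cv2.minAreaRect(p));w=onz("side",[(b[0]+b[1])/2,(b[1]+b[2])/2,(b[2]+b[3])/2,(b[3]+b[0])/2],.013);print(w.round(4).tolist())
E
```

```text
time: 10.22
position: [0.536, -0.3171, 0.054]
tool_rot: [0.998, 0.064, -0.002, -0.002]
force: [-0.3, 0.1, 0.2]
finger_gap: 0.051
grasp_force: 0.0
t 10.22 pos [ 0.536  -0.3171  0.054 ] phi -82.6 q6 0.78 tilt [-0.0049  0.0039 -1.    ] -> shift [ 3.4  2.6 50. ] spin 0.1 alt -179.9 gap 0.051
[279 211  12  13 122] [284.25409836 216.52459016]
[[0.55, -0.1763, 0.013], [0.5404, -0.2051, 0.013], [0.5167, -0.179, 0.013], [0.5264, -0.1512, 0.013]]
[305 230   3  12  26] [306.         235.46153846]
[254 239  26  26 177] [267.12429379 251.49717514]
[[0.529, -0.0219, 0.013], [0.5097, -0.0718, 0.013], [0.5117, -0.0093, 0.013], [0.5302, 0.0366, 0.013]]
```

```bash
python3 -m inch '[{"x":2,"y":1,"z":25,"spin":0},{"x":2,"y":1,"z":40,"spin":0},{"x":2,"y":1,"z":52,"spin":0},{"x":2,"y":1,"z":52,"spin":0}]' 0.6 60;  python3 -c "
from h import *
goto(.5395,-.319,.004,97.3)"
```

```text
time: 10.82
position: [0.5394, -0.3192, 0.0043]
tool_rot: [0.998, 0.064, -0.001, -0.0]
force: [0.6, -0.3, 0.5]
finger_gap: 0.0514
grasp_force: 0.0
t 10.82 pos [ 0.5394 -0.3192  0.0043] phi -82.71 q6 0.79 tilt [-1.1e-03  9.0e-04 -1.0e+00] -> shift [ 0.2 -0.2  0.3] spin -0.0 alt 180.0 gap 0.0514
```

```bash
python3 -m inch '[{"x":0,"y":0,"z":0,"spin":0},{"x":0,"y":0,"z":0,"spin":0},{"x":0,"y":0,"z":0,"spin":0},{"x":0,"y":0,"z":0,"spin":0}]' 0 60;  python3 -c "
from h import *
goto(.5395,-.319,.004,97.3)"
```

```text
time: 11.32
position: [0.5404, -0.32, 0.006]
tool_rot: [0.998, 0.063, 0.001, 0.001]
force: [-1.0, -1.1, 5.2]
finger_gap: 0.0224
grasp_force: 59.7
t 11.32 pos [ 0.5404 -0.32    0.006 ] phi -82.72 q6 0.79 tilt [ 0.0017 -0.0013 -1.    ] -> shift [-0.7 -1.2  2. ] spin -0.0 alt 180.0 gap 0.0224
```

```bash
python3 -m inch '[{"x":0,"y":0,"z":-10,"spin":0},{"x":0,"y":0,"z":-40,"spin":0},{"x":0,"y":0,"z":-80,"spin":0},{"x":0,"y":0,"z":-120,"spin":0},{"x":0,"y":0,"z":-120,"spin":0}]';  python3 -c "
from h import *
goto(.4888,-.0027,.125,-8)"
```

```text
time: 11.95
position: [0.5412, -0.3205, 0.1282]
tool_rot: [0.998, 0.064, 0.002, 0.002]
force: [-0.6, -1.6, -4.2]
finger_gap: 0.0224
grasp_force: 59.4
t 11.95 pos [ 0.5412 -0.3205  0.1282] phi -82.72 q6 0.79 tilt [ 0.0051 -0.0037 -1.    ] -> shift [ -11.7 -321.9    1.8] spin -74.7 alt 105.3 gap 0.0224
```

```bash
python3 -m inch '[{"x":-1,"y":-30,"z":0,"spin":-9},{"x":-3,"y":-70,"z":0,"spin":-18},{"x":-5,"y":-115,"z":0,"spin":-27},{"x":-7,"y":-160,"z":0,"spin":-36},{"x":-9,"y":-205,"z":0,"spin":-45},{"x":-11,"y":-250,"z":0,"spin":-54},{"x":-12,"y":-290,"z":0,"spin":-63},{"x":-12,"y":-315,"z":0,"spin":-71},{"x":-12,"y":-322,"z":2,"spin":-74.7},{"x":-12,"y":-322,"z":2,"spin":-74.7},{"x":-12,"y":-322,"z":2,"spin":-74.7},{"x":-12,"y":-322,"z":2,"spin":-74.7}]';  python3 -c "
from h import *
goto(.4888,-.0027,.065,-8)"
```

```text
time: 13.45
position: [0.4869, -0.0021, 0.1226]
tool_rot: [0.755, 0.655, -0.0, -0.0]
force: [0.2, -0.5, -3.7]
finger_gap: 0.0218
grasp_force: 59.6
t 13.45 pos [ 0.4869 -0.0021  0.1226] phi -8.11 q6 -0.02 tilt [-5.e-04  1.e-04 -1.e+00] -> shift [-0.3  2.  57.6] spin -0.1 alt 179.9 gap 0.0218
```

```bash
python3 -m inch '[{"x":0,"y":2,"z":35,"spin":0},{"x":0,"y":2,"z":67,"spin":0},{"x":0,"y":2,"z":67,"spin":0},{"x":0,"y":2,"z":67,"spin":0}]';  python3 - <<'E'
from h import *
goto(.4888,-.0027,.048,-8)
for n in("side","top"):cv2.imwrite(f"pics/{n}7.png",ctrl.grab_frame(n)[:,:,::-1])
s=cv2.imread('pics/side7.png');t=cv2.imread('pics/top7.png')
o=np.zeros((600,800,3),np.uint8)
o[:,:520]=cv2.resize(s[190:310,220:324],(520,600),interpolation=cv2.INTER_CUBIC)
o[:320,520:]=cv2.resize(t[175:255,215:285],(280,320),interpolation=cv2.INTER_CUBIC)
cv2.imwrite('pics/c7.png',o)
O=np.array([.4888,-.0027]);a=np.radians(-8);ex=np.array([np.cos(a),np.sin(a)]);ey=np.array([-ex[1],ex[0]])
z=.055-.006
P=[[*(O+ex*i*.012+ey*j*.07),z+k] for i,j,k in((1,1,.032),(-1,1,.032),(1,1,0),(-1,1,0),(1,-1,.032),(-1,-1,.032))]
print(((proj("side",P)+.5-[220,190])*5-.5).round(0).tolist())
E
```

```text
time: 13.95
position: [0.4898, -0.0023, 0.0568]
tool_rot: [0.755, 0.656, 0.001, 0.001]
force: [0.4, -0.0, -2.4]
finger_gap: 0.022
grasp_force: 59.8
t 13.95 pos [ 0.4898 -0.0023  0.0568] phi -8.06 q6 -0.02 tilt [ 1.5e-03 -2.0e-04 -1.0e+00] -> shift [-0.6 -1.   8.8] spin -0.1 alt 179.9 gap 0.022
[[190.0, 303.0], [236.0, 319.0], [192.0, 356.0], [236.0, 373.0], [333.0, 150.0], [375.0, 163.0]]
```

View pics/c7.png

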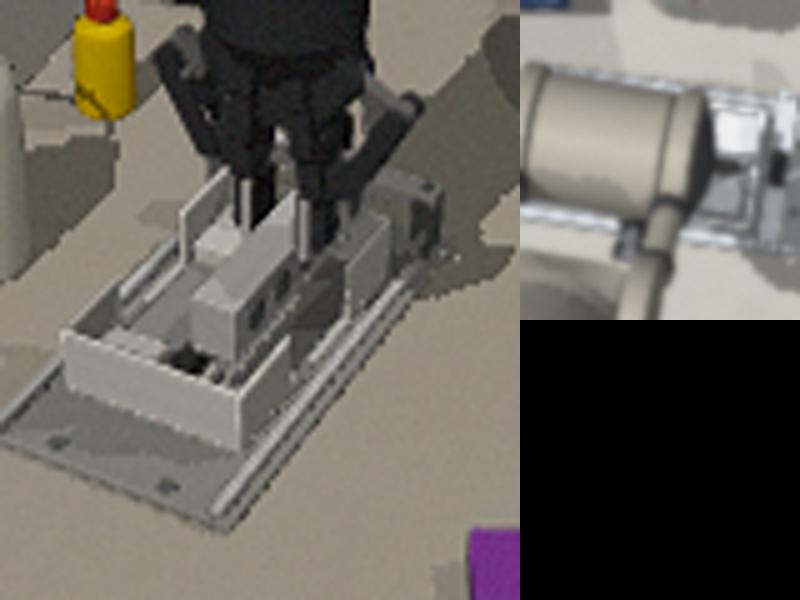

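```bash
python3 - <<'E'
from h import *
np.set_printoptions(precision=1,suppress=True)
a=np.radians(-8.1);R=np.array([[np.cos(a),-np.sin(a)],[np.sin(a),np.cos(a)]])
f=lambda c:(np.array(c,float)+.5)/5-.5+[220,190]
for z in(.049,.051):
  print('bottom',(onz("side",f([(192,346),(239,362)]),z)[:,:2]-[.5184,-.0077])@R*1000)
  print('top',(onz("side",f([(192,288),(240,308)]),z+.032)[:,:2]-[.5184,-.0077])@R*1000)
E
```

```text
bottom [[-14.5  64.3]
 [-39.5  63.6]]
top [[-13.4  61.3]
 [-40.   63.2]]
bottom [[-15.7  66.4]
 [-40.6  65.6]]
top [[-14.7  63.4]
 [-41.3  65.3]]
```

The near bar end sits at case y≈65 (it should be 70) and the bar centre at case x≈-28. I'll shift +3.5 mm along y and -2 mm along x, then lower slowly while watching the force.

```bash
python3 -m inch '[{"x":3.5,"y":-2,"z":0,"spin":0},{"x":3.5,"y":-2,"z":0,"spin":0},{"x":3.5,"y":-2,"z":6,"spin":0},{"x":3.5,"y":-2,"z":10,"spin":0},{"x":3.5,"y":-2,"z":14,"spin":0},{"x":3.5,"y":-2,"z":14,"spin":0}]'; python3 -m inch '[{"x":0,"y":0,"z":4,"spin":0},{"x":0,"y":0,"z":8,"spin":0},{"x":0,"y":0,"z":8,"spin":0}]';python3 -c "
from h import *
print(ctrl.get_state()['wrist_torque'])
goto(.4866,.0008,.013,-8)"
```

```text
time: 14.8
position: [0.4872, 0.0018, 0.0414]
tool_rot: [0.755, 0.656, -0.0, -0.0]
force: [-0.3, -0.3, -3.9]
finger_gap: 0.0223
grasp_force: 59.9
time: 15.18
position: [0.4873, 0.0019, 0.0335]
tool_rot: [0.755, 0.656, -0.0, -0.0]
force: [0.5, -0.1, -4.0]
finger_gap: 0.0223
grasp_force: 59.8
[ 0.0059812  -0.02748008 -0.00265416]
t 15.18 pos [0.4873 0.0019 0.0335] phi -8.02 q6 -0.01 tilt [-7.e-04  2.e-04 -1.e+00] -> shift [-1.2 -0.5 20.5] spin -0.0 alt 180.0 gap 0.0223
```

```bash
python3 -m inch '[{"x":0,"y":0,"z":6,"spin":0},{"x":0,"y":0,"z":12,"spin":0},{"x":0,"y":0,"z":14,"spin":0},{"x":0,"y":0,"z":14,"spin":0}]'; python3 -m inch '[{"x":0,"y":0,"z":3,"spin":0},{"x":0,"y":0,"z":6,"spin":0},{"x":0,"y":0,"z":6,"spin":0}]'; python3 -c "
from h import *
goto(.4866,.0008,.012,-8)"
```

```text
time: 15.68
position: [0.4874, 0.0019, 0.0197]
tool_rot: [0.755, 0.656, -0.0, -0.0]
force: [0.1, 0.9, -4.4]
finger_gap: 0.0219
grasp_force: 59.9
time: 16.05
position: [0.4873, 0.0019, 0.0136]
tool_rot: [0.755, 0.656, -0.0, -0.0]
force: [0.9, 0.1, -3.6]
finger_gap: 0.0219
grasp_force: 59.9
t 16.05 pos [0.4873 0.0019 0.0136] phi -8.02 q6 -0.01 tilt [-5.e-04  2.e-04 -1.e+00] -> shift [-1.2 -0.6  1.6] spin -0.0 alt 180.0 gap 0.0219
```

```bash
python3 -m inch '[{"x":0,"y":0,"z":1,"spin":0},{"x":0,"y":0,"z":2,"spin":0},{"x":0,"y":0,"z":2,"spin":0}]'; python3 -m inch '[{"x":0,"y":0,"z":0,"spin":0},{"x":0,"y":0,"z":0,"spin":0},{"x":0,"y":0,"z":0,"spin":0}]' 0.38 60; python3 -m inch '[{"x":0,"y":0,"z":-20,"spin":0},{"x":0,"y":0,"z":-60,"spin":0},{"x":0,"y":0,"z":-120,"spin":0},{"x":0,"y":0,"z":-120,"spin":0}]'; python3 -c "
from h import *
goto(.515,.240,.13,93)"
```

```text
time: 16.42
position: [0.4876, 0.0018, 0.012]
tool_rot: [0.755, 0.656, 0.0, 0.0]
force: [0.3, -0.4, -2.7]
finger_gap: 0.022
grasp_force: 59.9
time: 16.8
position: [0.4877, 0.0018, 0.0121]
tool_rot: [0.755, 0.656, 0.0, 0.0]
force: [-0.3, 0.1, 0.7]
finger_gap: 0.0323
grasp_force: 0.0
time: 17.3
position: [0.4904, 0.0014, 0.1362]
tool_rot: [0.755, 0.656, 0.003, 0.004]
force: [0.8, -0.4, -1.0]
finger_gap: 0.0324
grasp_force: 0.0
t 17.3 pos [0.4904 0.0014 0.1362] phi -8.01 q6 -0.01 tilt [ 0.0096 -0.0014 -1.    ] -> shift [239.7  -9.    6.1] spin 79.0 alt -101.0 gap 0.0324
```

```bash
python3 -m inch '[{"x":35,"y":-1,"z":0,"spin":10},{"x":75,"y":-3,"z":0,"spin":20},{"x":120,"y":-5,"z":0,"spin":30},{"x":165,"y":-7,"z":0,"spin":40},{"x":205,"y":-9,"z":0,"spin":50},{"x":235,"y":-10,"z":0,"spin":60},{"x":242,"y":-11,"z":0,"spin":70},{"x":242,"y":-11,"z":20,"spin":78.7},{"x":242,"y":-11,"z":50,"spin":78.7},{"x":242,"y":-11,"z":90,"spin":78.7},{"x":242,"y":-11,"z":90,"spin":78.7},{"x":242,"y":-11,"z":90,"spin":78.7}]' 0.6 60;  python3 - <<'E'
from h import *
goto(.5138,.2423,-.006,93.3)
cv2.imwrite("pics/top8.png",ctrl.grab_frame("top")[:,:,::-1]);cv2.imwrite("pics/side8.png",ctrl.grab_frame("side")[:,:,::-1])
E
```

```text
time: 18.8
position: [0.5109, 0.2432, 0.0426]
tool_rot: [1.0, 0.029, 0.0, -0.0]
force: [0.1, -0.1, 0.5]
finger_gap: 0.0514
grasp_force: 0.0
t 18.8 pos [0.5109 0.2432 0.0426] phi -86.72 q6 1.82 tilt [ 7.e-04  3.e-04 -1.e+00] -> shift [ 2.8  1.  48.6] spin -0.0 alt 180.0 gap 0.0514
```

```bash
python3 -m inch '[{"x":2,"y":1,"z":20,"spin":0},{"x":2,"y":1,"z":38,"spin":0},{"x":2,"y":1,"z":48,"spin":0},{"x":2,"y":1,"z":48,"spin":0}]'; python3 -m inch '[{"x":0,"y":0,"z":0,"spin":0},{"x":0,"y":0,"z":0,"spin":0},{"x":0,"y":0,"z":0,"spin":0},{"x":0,"y":0,"z":0,"spin":0}]' 0 60;  python3 -c "
from h import *
goto(.5138,.2423,-.006,93.3)"
```

```text
time: 19.4
position: [0.5125, 0.2421, -0.0059]
tool_rot: [1.0, 0.029, 0.0, -0.0]
force: [0.9, 0.1, -0.1]
finger_gap: 0.0512
grasp_force: 0.0
time: 19.9
position: [0.5131, 0.2423, -0.0049]
tool_rot: [1.0, 0.029, 0.001, -0.0]
force: [-1.0, -2.0, 5.0]
finger_gap: 0.0223
grasp_force: 59.7
t 19.9 pos [ 0.5131  0.2423 -0.0049] phi -86.72 q6 1.82 tilt [ 1.8e-03  6.0e-04 -1.0e+00] -> shift [0.7 0.1 1.1] spin -0.0 alt 180.0 gap 0.0223
```

```bash
python3 -m inch '[{"x":0,"y":0,"z":-10,"spin":0},{"x":0,"y":0,"z":-40,"spin":0},{"x":0,"y":0,"z":-80,"spin":0},{"x":0,"y":0,"z":-125,"spin":0},{"x":0,"y":0,"z":-125,"spin":0}]'; python3 - <<'E'
from h import *
goto(.5492,-.0112,.12,-8)
im={n:cv2.imread(f'pics/{n}0.png').mean(2).astype(np.float32) for n in("side","top")}
for nm,c,ang,z in(('thin',(.5138,.2423),3.3,.02),('thick',(.5395,-.3195),7.3,.032)):
    a=np.radians(ang);e=np.array([np.cos(a),np.sin(a)]);n=np.array([-e[1],e[0]])
    for v in("side","top"):
        for lo in(-.09,.05):
            s=np.arange(lo,lo+.041,.002);acc=0
            for off in(-.006,-.003,0,.003,.006):
                P=np.c_[np.array(c)+s[:,None]*e+off*n,np.full(len(s),z)];p=proj(v,P).astype(np.float32)
                acc=acc+cv2.remap(im[v],p[:,:1],p[:,1:],cv2.INTER_LINEAR).ravel()/5
            print(nm,v,'from',lo,acc.astype(int).tolist())
E
```

```text
time: 20.52
position: [0.5145, 0.2428, 0.1228]
tool_rot: [1.0, 0.029, 0.004, -0.001]
force: [0.7, 0.2, -4.4]
finger_gap: 0.0219
grasp_force: 59.4
t 20.52 pos [0.5145 0.2428 0.1228] phi -86.72 q6 1.82 tilt [ 0.0073  0.0024 -1.    ] -> shift [ 20.  255.6   2.5] spin -78.7 alt 101.3 gap 0.0219
thin side from -0.09 [134, 134, 134, 134, 135, 134, 110, 82, 78, 77, 87, 143, 153, 152, 152, 152, 151, 152, 152, 152, 152]
thin side from 0.05 [153, 153, 153, 153, 153, 154, 153, 153, 154, 154, 137, 120, 115, 112, 110, 108, 106, 103, 103, 102, 102]
thin top from -0.09 [191, 191, 191, 191, 191, 190, 190, 187, 183, 175, 176, 194, 207, 218, 220, 221, 221, 221, 221, 221, 221]
thin top from 0.05 [222, 222, 222, 222, 222, 222, 222, 221, 220, 216, 203, 185, 178, 172, 174, 177, 182, 185, 189, 190, 191]
thick side from -0.09 [116, 116, 116, 116, 116, 115, 115, 116, 109, 100, 134, 159, 155, 155, 154, 152, 152, 153, 154, 156, 157]
thick side from 0.05 [154, 152, 152, 152, 150, 150, 150, 150, 149, 139, 128, 128, 129, 129, 130, 131, 131, 132, 116, 74, 35]
thick top from -0.09 [167, 168, 168, 168, 168, 166, 161, 153, 146, 146, 171, 197, 215, 220, 222, 222, 222, 222, 221, 222, 222]
thick top from 0.05 [217, 217, 217, 217, 217, 216, 216, 215, 212, 205, 192, 181, 174, 173, 174, 175, 176, 178, 180, 182, 185]
```

```bash
python3 -m inch '[{"x":0,"y":25,"z":0,"spin":-9},{"x":0,"y":60,"z":0,"spin":-18},{"x":0,"y":100,"z":0,"spin":-27},{"x":2,"y":140,"z":0,"spin":-36},{"x":6,"y":180,"z":0,"spin":-45},{"x":10,"y":210,"z":0,"spin":-54},{"x":14,"y":235,"z":0,"spin":-63},{"x":18,"y":250,"z":0,"spin":-72},{"x":19,"y":255,"z":2,"spin":-78.7},{"x":19,"y":255,"z":2,"spin":-78.7},{"x":19,"y":255,"z":2,"spin":-78.7},{"x":19,"y":255,"z":2,"spin":-78.7}]';  python3 -c "
from h import *
goto(.5482,-.0110,.055,-8)"
```

```text
time: 22.02
position: [0.5458, -0.0109, 0.1167]
tool_rot: [0.755, 0.656, -0.0, -0.0]
force: [-0.1, 0.2, -2.5]
finger_gap: 0.0222
grasp_force: 59.4
t 22.02 pos [ 0.5458 -0.0109  0.1167] phi -8.06 q6 -0.02 tilt [-5.e-04  2.e-04 -1.e+00] -> shift [ 0.3  2.5 61.7] spin -0.1 alt 179.9 gap 0.0222
```

```bash
python3 -m inch '[{"x":0,"y":2,"z":30,"spin":0},{"x":0,"y":2,"z":60,"spin":0},{"x":0,"y":2,"z":72,"spin":0},{"x":0,"y":2,"z":72,"spin":0},{"x":0,"y":2,"z":72,"spin":0}]'; python3 - <<'E'
from h import *
goto(.5482,-.0110,.032,-8)
cv2.imwrite("pics/side9.png",ctrl.grab_frame("side")[:,:,::-1])
s=cv2.imread('pics/side9.png').mean(2).astype(int)
O=np.array([.5482,-.011]);a=np.radians(-8);ex=np.array([np.cos(a),np.sin(a)]);ey=np.array([-ex[1],ex[0]])
z=.05
P=[[*(O+ex*i*.012+ey*j*.0717),z+k] for i,j,k in((1,1,.02),(-1,1,.02),(1,1,0),(-1,1,0))]
print(proj("side",P).round(1).tolist())
for v in range(238,272):print(v,' '.join(f'{a:3d}' for a in s[v,230:262]))
E
```

```text
time: 22.65
position: [0.5489, -0.0117, 0.046]
tool_rot: [0.755, 0.656, 0.001, 0.001]
force: [0.2, -0.1, -3.3]
finger_gap: 0.022
grasp_force: 59.4
t 22.65 pos [ 0.5489 -0.0117  0.046 ] phi -8.02 q6 -0.02 tilt [ 2.2e-03 -3.0e-04 -1.0e+00] -> shift [ 0.6 -0.8 14. ] spin -0.0 alt 180.0 gap 0.022
[[235.4, 246.4], [244.1, 249.5], [235.8, 253.0], [244.4, 256.2]]
238  81  75 142 137 136 139 139 138 137 136 138 138 136 130 139 147 144 144 141 140 144 146 145 147 141  89  72  73  73  76  77  87
239  77 135 139 139 139 136 135 138 138 137 137 138 130 141 144 145 143 144 141 144 148 146 146 144  90  71  79  76  75  80  99 103
240 133 140 141 137 139 138 137 137 138 137 137 132 142 145 143 145 143 141 146 148 147 146 146  89  54  58  76  73  67  96  95  96
241 138 141 136 137 139 137 134 137 137 137 131 141 144 143 145 143 143 142 145 147 145 149  92  71  30  45  73  76  76  96  94  94
242 138 138 140 139 137 138 135 139 139 129 140 141 141 142 142 142 144 145 146 146 149  89  71  67  36  71  89  69  58  73  83  87
243 140 138 136 139 137 134 138 137 135 157 160 161 162 140 142 143 145 147 147 1
[... 3046 characters left out ...]
 146 146 147 147 149 158 159 169 189 188
267 112 107 104 126 164 144 146 145 147 143 143 141 142 143 144 143 143 145 144 146 148 146 144 145 146 146 146 146 146 150 155 158
268 109 107 106 106 123 120 138 144 146 146 148 144 145 145 142 144 142 144 142 146 146 147 147 146 146 145 145 147 147 146 146 146
269 109 107 107 106 104 107 113  98 112 141 147 147 147 147 146 145 145 145 144 144 144 144 146 147 147 148 151 147 145 146 148 146
270 104 106 107 107 107 107 107 104 107 113 123 132 165 145 146 147 147 147 145 145 144 146 144 144 144 145 147 148 148 146 146 145
271 107 109 108 107 111 107 109 109 109 104 106 108 121 122 139 147 146 149 146 146 146 146 144 143 144 146 145 146 145 147 148 147
```

```bash
python3 - <<'E'
from h import *
a=np.radians(-8.1);R=np.array([[np.cos(a),-np.sin(a)],[np.sin(a),np.cos(a)]])
for z,p in((.051,[(237,252.3),(244.7,255.3)]),(.071,[(236.8,246.2),(244.7,248.8)]),(.042,[(232,256),(257.5,264.7)])):
    print(((onz("side",p,z)[:,:2]-[.5184,-.0077])@R*1000).round(1).tolist())
E
```

```text
[[40.2, 70.0], [18.2, 70.6]]
[[38.7, 71.5], [17.3, 70.7]]
[[49.4, 78.4], [-20.0, 76.0]]
```

Bar end at case y≈70.5 and bar centred at case x≈29: good. Lowering now.

```bash
python3 -m inch '[{"x":-0.5,"y":0.5,"z":5,"spin":0},{"x":-0.5,"y":0.5,"z":12,"spin":0},{"x":-0.5,"y":0.5,"z":18,"spin":0},{"x":-0.5,"y":0.5,"z":18,"spin":0}]'; python3 -m inch '[{"x":0,"y":0,"z":5,"spin":0},{"x":0,"y":0,"z":10,"spin":0},{"x":0,"y":0,"z":12,"spin":0},{"x":0,"y":0,"z":12,"spin":0}]'; python3 -c "
from h import *
goto(.5482,-.0110,.013,-8)"
```

```text
time: 23.2
position: [0.5479, -0.0122, 0.0261]
tool_rot: [0.755, 0.656, -0.0, -0.001]
force: [-1.2, -0.2, -3.6]
finger_gap: 0.022
grasp_force: 59.5
time: 23.7
position: [0.5483, -0.0122, 0.0147]
tool_rot: [0.755, 0.656, -0.0, -0.0]
force: [0.6, -0.2, -2.5]
finger_gap: 0.0222
grasp_force: 59.5
t 23.7 pos [ 0.5483 -0.0122  0.0147] phi -8.02 q6 -0.02 tilt [-3.e-04  1.e-04 -1.e+00] -> shift [ 1.2 -0.3  1.7] spin -0.0 alt 180.0 gap 0.0222
```

```bash
python3 -m inch '[{"x":0,"y":0,"z":1,"spin":0},{"x":0,"y":0,"z":2,"spin":0},{"x":0,"y":0,"z":2,"spin":0}]'; python3 -m inch '[{"x":0,"y":0,"z":0,"spin":0},{"x":0,"y":0,"z":0,"spin":0},{"x":0,"y":0,"z":0,"spin":0}]' 0.36 60; python3 -m inch '[{"x":0,"y":0,"z":-15,"spin":0},{"x":0,"y":0,"z":-60,"spin":0},{"x":0,"y":0,"z":-120,"spin":0},{"x":0,"y":0,"z":-120,"spin":0},{"x":0,"y":0,"z":-120,"spin":0}]'; python3 -c "
from h import *
goto(.5062,-.1035,.12,82)"
```

```text
time: 24.08
position: [0.5486, -0.0122, 0.0131]
tool_rot: [0.755, 0.656, 0.0, 0.0]
force: [0.1, 0.6, -0.9]
finger_gap: 0.0219
grasp_force: 59.7
time: 24.45
position: [0.5486, -0.0123, 0.0131]
tool_rot: [0.755, 0.656, 0.0, 0.0]
force: [0.8, -0.4, 0.4]
finger_gap: 0.0309
grasp_force: 0.0
time: 25.08
position: [0.5483, -0.0122, 0.1335]
tool_rot: [0.755, 0.656, 0.0, 0.0]
force: [0.9, -0.3, 0.6]
finger_gap: 0.031
grasp_force: 0.0
t 25.07 pos [ 0.5483 -0.0122  0.1335] phi -8.02 q6 -0.02 tilt [ 9.e-04 -1.e-04 -1.e+00] -> shift [-96.3 -28.9  13.5] spin 90.0 alt -90.0 gap 0.031
```

```bash
python3 -m inch '[{"x":-15,"y":-5,"z":0,"spin":10},{"x":-30,"y":-10,"z":0,"spin":20},{"x":-45,"y":-15,"z":0,"spin":30},{"x":-60,"y":-20,"z":0,"spin":40},{"x":-80,"y":-25,"z":0,"spin":50},{"x":-96,"y":-29,"z":0,"spin":60},{"x":-96,"y":-29,"z":0,"spin":70},{"x":-96,"y":-29,"z":0,"spin":80},{"x":-96,"y":-29,"z":0,"spin":90},{"x":-96,"y":-29,"z":0,"spin":90},{"x":-96,"y":-29,"z":0,"spin":90}]' 0.55 40; python3 - <<'E'
from h import *
goto(.506,-.1035,.047,82)
cv2.imwrite("pics/side10.png",ctrl.grab_frame("side")[:,:,::-1])
s=cv2.imread('pics/side10.png').mean(2).astype(int)
a=np.radians(-8.1);R=np.array([[np.cos(a),-np.sin(a)],[np.sin(a),np.cos(a)]])
P=[[*(R@np.array([x,y])/1000+[.5184,-.0077]),z/1000] for x,y,z in((41,70,38),(17,70,38),(9,20,20),(-5,20,20),(-19,70,38),(-43,70,38),(-48,77,42),(48,77,42))]
print(proj("side",P).round(1).tolist())
for v in range(244,276):print(v,' '.join(f'{a:3d}' for a in s[v,230:272]))
E
```

```text
time: 26.45
position: [0.5059, -0.1031, 0.1322]
tool_rot: [0.998, -0.068, -0.001, -0.0]
force: [0.8, 0.5, 0.6]
finger_gap: 0.047
grasp_force: 0.0
t 26.45 pos [ 0.5059 -0.1031  0.1322] phi -97.83 q6 1.36 tilt [-1.4e-03  6.0e-04 -1.0e+00] -> shift [ 0.3  0.4 85.2] spin 0.2 alt -179.8 gap 0.047
[[237.0, 256.4], [245.5, 259.6], [259.3, 254.7], [264.2, 256.5], [258.5, 264.4], [267.4, 267.7], [267.7, 268.8], [232.8, 255.9]]
244 137 140 134 140 138 137 138 137 137 140 137 138 136 139 137 140 102 167 149 167 164 159 160 160 158 159 163 164 163 153  96  87  89  87  83  78  83 110 158 108  46  45
245 138 136 138 136 139 137 136 136 138 137 136 137 144 153 140 105 169 150 164 160 159 159 159 160 159 162 163 164 157 100  67  67  89  85  62  56  58  63 140  65  37  33
246 138 137 137 137 137 136 138 136 137 138 137 145 177 120 106 170 147 164 162 159 161 159 158 160 162 163 163 161 101  76  43  73  87  66  71  71  69 122  96  41  43  39
247 137 125 140 138 136 135 137 137 137 137 142 177 131  90 168 147 162 162 159 160 160 159 160 161 163 163 162 101  86  68  36  74  81  74  75  72  71  87  42  4
[... 4125 characters left out ...]
  91  94  92
272 106 105 106 106 106 109 108 106 108 108 107 104 104 108 113 103 118 163 144 145 147 149 147 146 145 142 144 144 144 144 145 146 147 147 145 144 144 162 103  93  95  94
273 120 116 119 106 105 107 107 107 106 102 107 105 106 109 105 100 105 123 123 139 164 145 148 147 148 146 145 141 145 147 143 144 145 145 146 147 146 175 111  95  94  96
274 120 117 121 115 106 106 106 107 108 106 106 105 108 110 106 108 105 105 105 112 111 121 131 147 146 146 147 146 145 144 144 143 145 144 143 143 144 166 112  92  94  94
275 122 121 119 120 116 121 121 120 103 105 109 106 106 108 104 108 105 108 108 107  99 108 107 104 127 165 148 148 147 147 146 147 145 144 144 144 146 163 112  93  94  93
```

```bash
python3 -m inch '[{"x":0,"y":0,"z":40,"spin":0},{"x":0,"y":0,"z":70,"spin":0},{"x":0,"y":0,"z":86,"spin":0},{"x":0,"y":0,"z":86,"spin":0},{"x":0,"y":0,"z":86,"spin":0}]'; python3 -m inch '[{"x":0,"y":0,"z":0,"spin":0},{"x":0,"y":0,"z":0,"spin":0},{"x":0,"y":0,"z":0,"spin":0},{"x":0,"y":0,"z":0,"spin":0},{"x":0,"y":0,"z":0,"spin":0}]' 0 25; python3 -c "
from h import *
s=ctrl.get_state();print(s['force'],s['grasp_force'])
goto(.506+.139*.187,-.1035+.99*.187,.047,82)"
```

```text
time: 27.12
position: [0.5068, -0.1034, 0.0475]
tool_rot: [0.998, -0.07, 0.0, 0.0]
force: [0.2, -0.0, -0.7]
finger_gap: 0.0469
grasp_force: 0.0
time: 27.75
position: [0.5067, -0.1034, 0.0477]
tool_rot: [0.998, -0.07, 0.001, 0.0]
force: [-0.5, 0.3, 6.1]
finger_gap: 0.0132
grasp_force: 28.9
[-0.53996126  0.34768953  6.07764063] 28.928398489952087
t 27.75 pos [ 0.5067 -0.1034  0.0477] phi -98.0 q6 1.36 tilt [ 1.3e-03 -4.0e-04 -1.0e+00] -> shift [  -0.7 -186.7    0.6] spin -0.0 alt 180.0 gap 0.0132
```

```bash
python3 -m inch '[{"x":0,"y":-8,"z":0,"spin":0},{"x":0,"y":-20,"z":0,"spin":0},{"x":0,"y":-35,"z":0,"spin":0},{"x":0,"y":-50,"z":0,"spin":0},{"x":0,"y":-65,"z":0,"spin":0},{"x":0,"y":-80,"z":0,"spin":0},{"x":0,"y":-80,"z":0,"spin":0}]'; python3 -m inch '[{"x":0,"y":-12,"z":0,"spin":0},{"x":0,"y":-26,"z":0,"spin":0},{"x":0,"y":-40,"z":0,"spin":0},{"x":0,"y":-54,"z":0,"spin":0},{"x":0,"y":-68,"z":0,"spin":0},{"x":0,"y":-82,"z":0,"spin":0},{"x":0,"y":-95,"z":0,"spin":0},{"x":0,"y":-95,"z":0,"spin":0}]'; python3 -c "
from h import *
goto(.5067+.139*.187,-.1034+.99*.187,.047,82)"
```

```text
time: 28.62
position: [0.5177, -0.023, 0.0477]
tool_rot: [0.998, -0.069, 0.0, -0.0]
force: [-1.3, 1.5, 6.8]
finger_gap: 0.0134
grasp_force: 29.1
time: 29.62
position: [0.5307, 0.0711, 0.0477]
tool_rot: [0.998, -0.069, 0.0, -0.0]
force: [-2.4, 1.0, 6.9]
finger_gap: 0.0134
grasp_force: 29.2
t 29.62 pos [0.5307 0.0711 0.0477] phi -97.95 q6 1.7 tilt [ 4.e-04  5.e-04 -1.e+00] -> shift [  0.6 -10.8   0.7] spin 0.1 alt -179.9 gap 0.0134
```

```bash
python3 -m inch '[{"x":0,"y":-4,"z":0,"spin":0},{"x":0,"y":-8,"z":0,"spin":0},{"x":0,"y":-11,"z":0,"spin":0},{"x":0,"y":-11,"z":0,"spin":0}]'; python3 -m inch '[{"x":0,"y":-2,"z":0,"spin":0},{"x":0,"y":-2,"z":0,"spin":0}]'
```

```text
time: 30.12
position: [0.532, 0.0813, 0.0477]
tool_rot: [0.998, -0.07, 0.0, -0.0]
force: [-3.0, 1.5, 7.5]
finger_gap: 0.0132
grasp_force: 29.2
time: 30.38
position: [0.5323, 0.0831, 0.0477]
tool_rot: [0.998, -0.07, -0.0, -0.0]
force: [-2.7, 0.8, 7.6]
finger_gap: 0.0132
grasp_force: 29.2
```

```bash
python3 -m inch '[{"x":0,"y":-2,"z":0,"spin":0},{"x":0,"y":-2,"z":0,"spin":0}]'; python3 -m inch '[{"x":0,"y":0,"z":0,"spin":0},{"x":0,"y":0,"z":0,"spin":0},{"x":0,"y":0,"z":0,"spin":0}]' 0.45 25; python3 -m inch '[{"x":0,"y":0,"z":-20,"spin":0},{"x":0,"y":0,"z":-60,"spin":0},{"x":0,"y":0,"z":-110,"spin":0},{"x":0,"y":0,"z":-150,"spin":0},{"x":0,"y":0,"z":-150,"spin":0}]'; python3 - <<'E'
from h import *
for n in("side","top"):cv2.imwrite(f"pics/{n}11.png",ctrl.grab_frame(n)[:,:,::-1])
s=cv2.imread('pics/side11.png');g=s.max(2)
m=np.zeros_like(g);m[215:275,220:290]=(g[215:275,220:290]<45)
n,l,st,ce=cv2.connectedComponentsWithStats(m)
for i in range(1,n):
    if st[i,4]>20:print(st[i],ce[i].round(1))
a=np.radians(-8.1);ey=np.array([-np.sin(a),np.cos(a)])
for t in(.18,.187,.192):
    c=np.array([.5184,-.0077])+ey*(t-.097);print(t,proj("side",[[*(c+ey*.007),.07]]).round(1))
E
```

```text
time: 30.62
position: [0.5325, 0.085, 0.0477]
tool_rot: [0.998, -0.07, -0.0, -0.0]
force: [-3.7, 0.1, 7.7]
finger_gap: 0.0135
grasp_force: 29.2
time: 31.0
position: [0.5328, 0.0849, 0.0467]
tool_rot: [0.998, -0.07, -0.0, -0.0]
force: [0.3, -0.4, -0.2]
finger_gap: 0.0383
grasp_force: 0.0
time: 31.62
position: [0.5346, 0.0849, 0.2002]
tool_rot: [0.998, -0.07, 0.004, -0.0]
force: [-0.9, -0.7, -1.3]
finger_gap: 0.0387
grasp_force: 0.0
[254 239  26  26 133] [267.4 251.1]
[239 251  14  15 150] [245.4 257.9]
[224 261   5   7  24] [225.4 263.9]
0.18 [[246.6 256.1]]
0.187 [[244.9 257.8]]
0.192 [[243.7 259.1]]
```

```bash
python3 -c "
from plant import ctrl
print(ctrl.hand_in())"
```

```text
the job is handed in; nothing more can be done
None
```

I packed the marker and both parallels flat inside the case, slid the height gate about 190 mm to the far end without it catching, and handed the job in at about 32 s; I made no final image check of the other bench items.

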